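# Set a ratchet stand four clicks up and load its vial

### The arm

A 6-joint arm with a two-finger parallel gripper is mounted at the origin on a cart in front of the work surface, level with it; the furniture and walls round the work are solid. World frame = base frame: x ahead of the robot, y to its left, z up, the work surface at z = 0. Lengths are in m, angles in degrees, forces in N, time in s.
With the tool pointing down it reaches from about 0.375 to 0.9 m from the base axis. Payload 3.1 kg.
Tool frame: the origin (TCP) lies midway between the tips of the shut fingers; the grasp point (between the pads) lies bot.hold_point_z behind it (bot.hold_point_z is the distance from the TCP to the grasp point, in m); z points along the fingers, y is the direction in which the jaws open and shut (so a half turn about z gives the same grasp; the last joint's range is limited). The gripper opens to 87 mm and grips with 3 to 60 N. Pads are 19 mm wide; open, the fingers measure 117 mm over their backs; the gripper's body (75 mm by 190 mm) begins 51 mm behind the grasp point.
Start: joints at [-10.227, 30.224, 82.088, -0, 67.689, -10.227], TCP at [0.625, 0, 0.223] pointing down, gripper open.
Joint ranges: [-176.69, 176.69], [-43.24, 126.21], [12.49, 139.97], [-82, 262], [0, 151.66], [-163.58, 163.58]. Speed limits (degrees/s): [159.86, 159.86, 180, 180, 180, 180].

### API

Orientations are given as a 3x3 rotation matrix whose columns are the frame's x, y, z axes.
In Python, from rig import bot, vision, hand_in gives the robot as it stands. The module is installed in compiled form; this text tells all that it offers.
- The arm moves only by the shell command python3 -m handwheel 'ROWS'. ROWS is JSON, a list of rows, each an object of numbers: "hand": the gripper's target within -1 to 1 (fully open at 1, half-way at 0, shut at -1); "dx", "dy", "dz": the shift along the world's x, y, z in cm; "wx", "wy", "wz": the turn, a rotation vector about the world's x, y, z in rad. In form: [{"hand": .., "dx": .., "dy": .., "dz": .., "wx": .., "wy": .., "wz": ..}, ...]. A call has 1 to 10 rows; each row shifts and turns the commanded pose from where the row before left it; what a row does not reach is not made up. A row lasts 1/10 s, in which the tool goes at most 50 mm and 8.59 degrees, less where a joint would pass 70% of its speed; a pose out of reach is approached as far as the arm can. A call with a gripper value outside its range is refused whole. The fingers move at their own pace and stop on an object; the grip force is fixed at half the most. Time passes only in rows, so rows that do not move let the fingers close. It gives the time, the measured TCP pose, the force and the opening at its end, in the units of the state.
- bot.read_state(): the state, without advancing time (a new reading comes with each control period).
- vision.capture(name): name is "scene" or "side" or "wrist"; returns (picture, depth): 400x640x3 uint8, red, green, blue; 400x640 float32, m along the optical axis (not along the pixel's ray), 0 where there is no reading.
- vision.get_calibration(name): a dict with "fx", "fy", "cx", "cy" (pixels), "k1" (the pictures are not rectified: a ray, as slopes to the right and down, at radius r is drawn at 1 + k1 r^2 times it, then the intrinsics apply), "rvec" (rotation vector, rad) and "tvec" (3), from world to camera coordinates, as OpenCV has them. Camera axes: x right, y down, z forward; pixel columns grow to the right and rows downward; lengths in m; the calibration is good to about 2 mm. A picture is of the moment at which its call begins: read the wrist's pose just before it. get_calibration takes no time and is no camera call; for the wrist camera it gives the pose at the moment of the call.
- hand_in(): hands the job in, once; it reports no verdict.
The state is a dict: "time_s": time; "joint_positions": joint angles; "qvel": joint speeds; "tau": joint torques, N m; "position": TCP position; "tcp_rot": TCP orientation; "force": force on the tool from outside, world axes, zero at the start; "moment": the same for the moment, N m; "opening": opening from 0.0 (shut) to 1.0 (fully open).
Only numpy, scipy, OpenCV 4.12 (cv2) and the standard library are available. Lean on these libraries where they do the work, as an engineer would, in place of code of your own. Each camera call takes 0.05 s, during which the arm holds its last target.

### The job

Raise the white cup of the ratchet stand by exactly four clicks from its bottom position, then let the column down gently, without dropping or forcing it, until it rests on the pawl, and let go of it. Then stand the dark vial with the white cap upright in the raised cup and let go, leaving the other bottles where they are.

Things in the scene. Friction and masses are not known exactly. Their poses are not given: they have to be found in the camera images.
- stand: Ratchet stand, fixed: grey base plate 110 x 110 x 10 mm, upright slotted aluminium sleeve 36 x 36 mm, top at 120 mm. Origin on the bench, mid base, z up the column axis. A spring pawl (black knob 49 mm out on the -x side) sits in a black collar 50 x 49 x 20 mm round the sleeve, clamped 77 to 107 mm up, differing from run to run: the first click comes anywhere from 3 to 33 mm of lift.
- column (a joint): Height (m) by which the column is raised: 0 = bottom, on its stop; at most 0.09. A steel bar 20 x 20 mm, about 0.47 kg with the cup (varies 20 percent), sliding in the sleeve with 1 N of friction. Raised past the n-th click and let down, it comes to rest with the n-th tooth on the pawl. It cannot go back down past a tooth, so a click too many cannot be undone.
- cup_floor (a point): Middle of the floor of the round white plastic cup on top of the column, z up; 179 mm above the bench with the column down, and rises with it. Cup: 50 mm outer, 38 mm inner diameter, rim 9 mm above this point, underside 13 mm below it; under that a cone narrows from 40 to 26 mm diameter over 10 mm, then the bare bar. Hold the cup's outside, from above, to lift.
- tooth_bar: Six teeth on the column's -x face, 10 mm apart, 4 mm deep, sloping above, flat below; behind the sleeve's slot, all below the pawl at first. Same origin as the stand, rising with the column. Each tooth wedges the sprung pawl out: the lifting force grows by about 5 to 9 N over some 6 mm, then falls suddenly = one click. Only the pawl touches the teeth; over 40 N on them bends it.
- set_tooth: The fourth tooth from the top (green), part of the same row: the one that must rest on the pawl in the end. Its origin is that of the tooth row; the tooth's flat underside lies 44 mm above and 10 to 14 mm to the -x side of it.
- vial: Small dark grey vial with a white label and a white screw cap, 33 mm in diameter, 73 mm high (body up to 57 mm, cap 24 mm in diameter above), 40 g or so. Origin in the middle of its underside, z up. Stands loose on the bench to the left of the stand.
- dropper_vial: Bystander: pinkish bottle with white cap, 25 mm in diameter, 66 mm high; origin in the middle of its underside. Leave alone.
- brown_bottle: Bystander: loose brown bottle with blue cap, left of the stand (a like one stands fixed at the back), 48 mm in diameter, 99 mm high; origin in the middle of its underside. Leave alone.
Mind the look-alikes: they are no part of the job. Leave any orange or turquoise look-alike of the vial alone.

How it is judged:
By the outcome, as a careful person would: the job done as asked, in the order asked, and still so for the second after the job is handed in, with the robot touching nothing.
It also fails if it takes over 72 s, if anything falls off the work surface, if the arm or the gripper's body presses on something with over 40 N, if the wrist force passes 120 N, or if a joint passes its speed limit or range.

## Working session

There is one attempt and no reset: what is moved stays moved. The work goes in short steps, Python scripts to look and compute and a shell command to move; the robot and the scene stay as the last step left them, time stands still between calls to the robot, and variables do not carry over. Pictures are saved under pics/ and viewed, and the job is handed in when it is done.

```bash
mkdir -p pics; cat > h.py <<'E'
import numpy as np, cv2
from rig import bot, vision, hand_in
def ray(cal,u,v):
    x=(u-cal['cx'])/cal['fx'];y=(v-cal['cy'])/cal['fy']
    K=np.array([[cal['fx'],0,cal['cx']],[0,cal['fy'],cal['cy']],[0,0,1.]])
    p=cv2.undistortPoints(np.array([[[u,v]]],float),K,np.array([cal['k1'],0,0,0,0.]))[0,0]
    R=cv2.Rodrigues(np.array(cal['rvec'],float))[0];t=np.array(cal['tvec'],float)
    C=-R.T@t; d=R.T@np.array([p[0],p[1],1.]); return C,d
def at_depth(cal,u,v,z): C,d=ray(cal,u,v); return C+d*z
def at_height(cal,u,v,h): C,d=ray(cal,u,v); return C+d*(h-C[2])/d[2]
def proj(cal,P):
    K=np.array([[cal['fx'],0,cal['cx']],[0,cal['fy'],cal['cy']],[0,0,1.]])
    return cv2.projectPoints(np.array(P,float).reshape(-1,3),np.array(cal['rvec'],float),np.array(cal['tvec'],float),K,np.array([cal['k1'],0,0,0,0.]))[0][:,0]
def tri(obs):
    A=np.zeros((3,3));b=np.zeros(3)
    for cal,u,v in obs:
        C,d=ray(cal,u,v);d=d/np.linalg.norm(d);M=np.eye(3)-np.outer(d,d);A+=M;b+=M@C
    X=np.linalg.solve(A,b); return X
def cap(name,tag):
    cal=vision.get_calibration(name); im,dp=vision.capture(name)
    cv2.imwrite(f'pics/{tag}.png',im[:,:,::-1]); np.savez(f'pics/{tag}.npz',im=im,dp=dp,**{k:np.array(v) for k,v in cal.items()})
    return im,dp,cal
def load(tag):
    d=np.load(f'pics/{tag}.npz'); cal={k:(d[k] if d[k].ndim else float(d[k])) for k in ['fx','fy','cx','cy','k1','rvec','tvec']}
    return d['im'],d['dp'],cal
def crop(tag,u0,v0,u1,v1,s,out):
    im=load(tag)[0][v0:v1,u0:u1,::-1]; cv2.imwrite(f'pics/{out}.png',cv2.resize(im,None,fx=s,fy=s,interpolation=cv2.INTER_CUBIC))
E
python3 - <<'E'
from h import *
print(bot.read_state(), bot.hold_point_z)
for n in ['scene','side','wrist']:
    im,dp,cal=cap(n,n+'0'); print(n,cal,(dp>0).mean())
E
```

```text
{'time_s': 0.0, 'joint_positions': array([-1.02263071e+01,  3.02788524e+01,  8.21555558e+01, -7.13819865e-04,
        6.76902419e+01, -1.02275840e+01]), 'qvel': array([-0.03718441, -0.01585503, -0.0207345 ,  0.06216044,  0.02766865,
       -0.00400789]), 'tau': array([-5.45745443e-04, -4.40045428e+01, -1.76593530e+01,  6.32597599e-02,
        5.83207863e-02, -1.53719384e-04]), 'position': array([6.24268740e-01, 1.68600963e-04, 2.21577476e-01]), 'tcp_rot': array([[-2.66260400e-05,  9.99997703e-01, -2.14303796e-03],
       [ 9.99999929e-01,  2.74295203e-05,  3.74897315e-04],
       [ 3.74955237e-04, -2.14302782e-03, -9.99997633e-01]]), 'force': array([-0.02505961,  0.40512471, -0.21526901]), 'moment': array([-0.05337208, -0.01184849,  0.0088994 ]), 'opening': 0.9983972159665366} 0.0187
scene {'fx': 437.8225209819759, 'fy': 437.8225209819759, 'cx': 323.31885519140934, 'cy': 195.9663771667081, 'k1': -0.12267661513437621, 'rvec': array([ 0.5766573 , -2.39071201,  1.49333829]), 'tvec': array([0.53623664, 0.18681626, 0.82834918])} 0.99614453125
side {'fx': 399.40225239460847, 'fy': 399.40225239460847, 'cx': 317.72416629775137, 'cy': 193.3057022501778, 'k1': -0.05885693338654923, 'rvec': array([ 0.285924  , -2.50097369,  1.70825811]), 'tvec': array([0.5612949 , 0.11852658, 0.93913083])} 0.9957265625
wrist {'fx': 312.6098696192129, 'fy': 312.6098696192129, 'cx': 318.4889106778233, 'cy': 201.74506778777754, 'k1': 0.017459376408597318, 'rvec': array([-2.87790246e+00,  8.49972681e-04,  3.25363517e-03]), 'tvec': array([-0.62456818, -0.03011409,  0.39036924])} 0.99595703125
```

View pics/scene0.png

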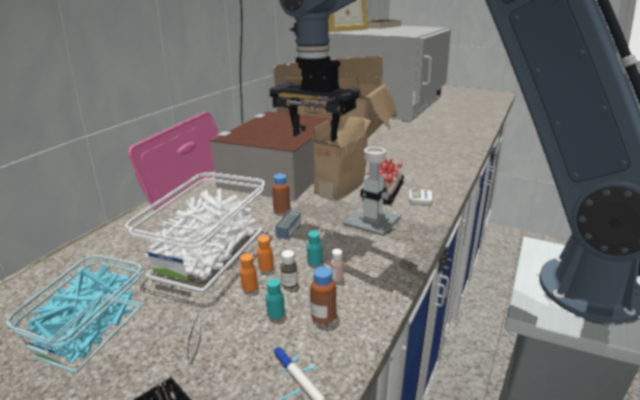

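View pics/side0.png

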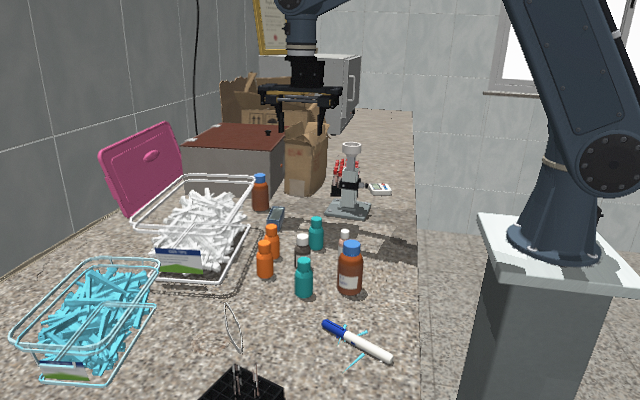

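View pics/wrist0.png

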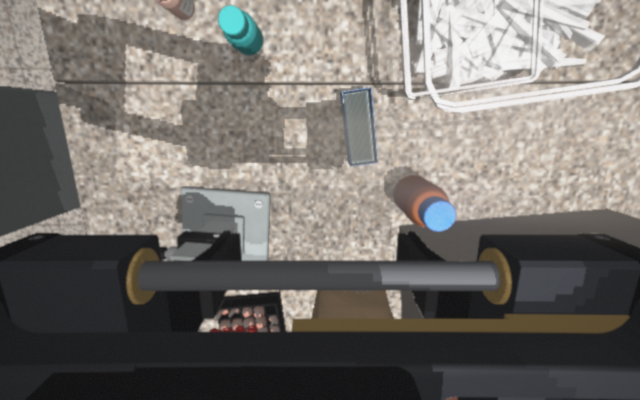

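The scene picture shows the stand (cup at about 375,153), the dark vial with its white cap (289,268), and a pinkish dropper at 337,265. The brown bottle is at 322,295. I'll enlarge these.

```bash
python3 - <<'E'
from h import *
crop('scene0',330,130,430,240,7,'c_s1')
crop('side0',310,130,410,230,7,'c_d1')
crop('scene0',230,220,360,330,6,'c_s2')
crop('side0',240,210,370,310,6,'c_d2')
for t,pts in [('scene0',[(375,151),(289,255),(289,270),(337,253),(322,275),(372,215)]),('side0',[(352,146),(303,240),(303,252),(345,235),(350,250),(347,208)])]:
    im,dp,cal=load(t)
    for u,v in pts: print(t,u,v,dp[v,u],at_depth(cal,u,v,dp[v,u]).round(4))
E
```

```text
scene0 375 151 1.0328449 [ 0.5093 -0.0858  0.18  ]
scene0 289 255 0.8299154 [0.548  0.248  0.0741]
scene0 289 270 0.83624035 [0.5455 0.2549 0.0445]
scene0 337 253 0.8445911 [0.4733 0.1931 0.0683]
scene0 322 275 0.7292429 [0.4459 0.3067 0.0992]
scene0 372 215 1.0690751 [ 0.4981 -0.0532  0.0266]
side0 352 146 1.0065055 [ 0.5001 -0.0458  0.1854]
side0 303 240 0.78293294 [0.5503 0.2568 0.0682]
side0 303 252 0.7904373 [0.5496 0.2587 0.0425]
side0 345 235 0.8288229 [0.4758 0.1952 0.0581]
side0 350 250 0.70441234 [0.4508 0.3133 0.0911]
side0 347 208 1.0710324 [ 0.5043 -0.0469  0.0139]
```

View pics/c_s1.png

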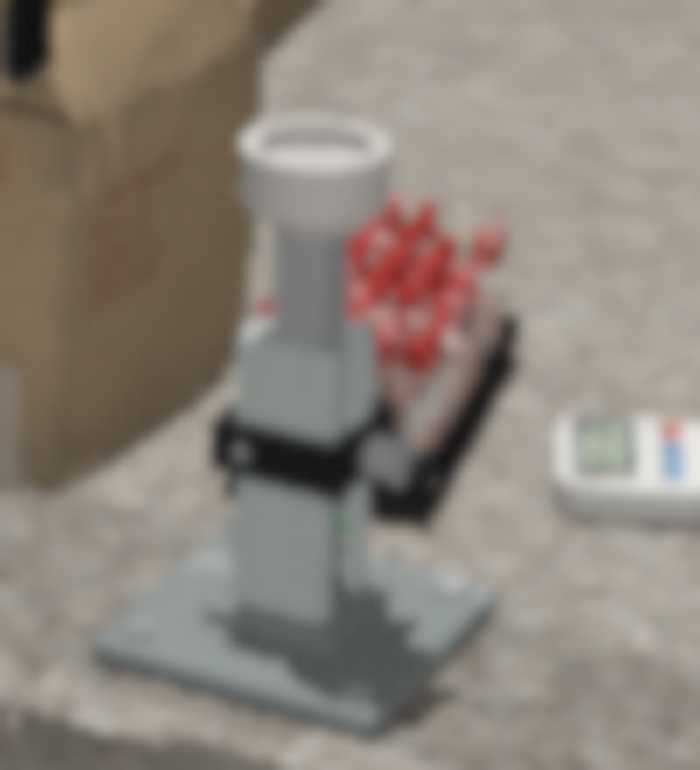

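View pics/c_d1.png

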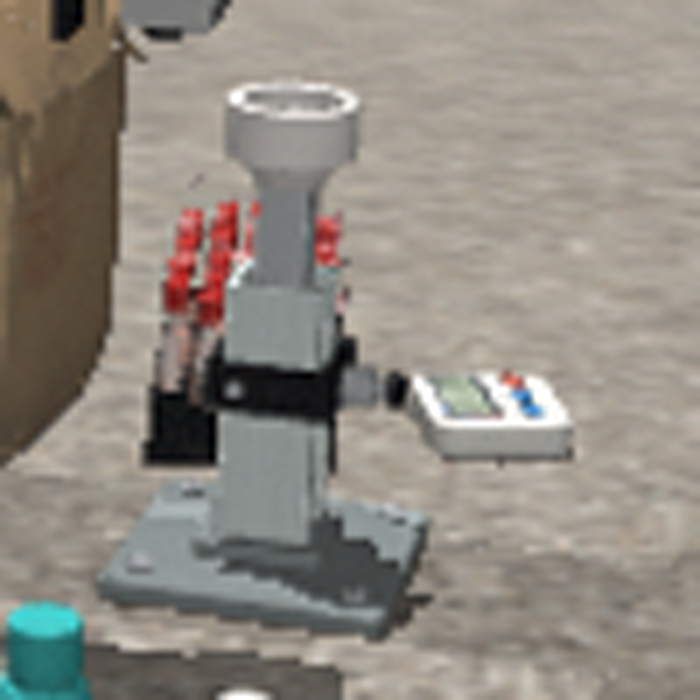

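View pics/c_s2.png

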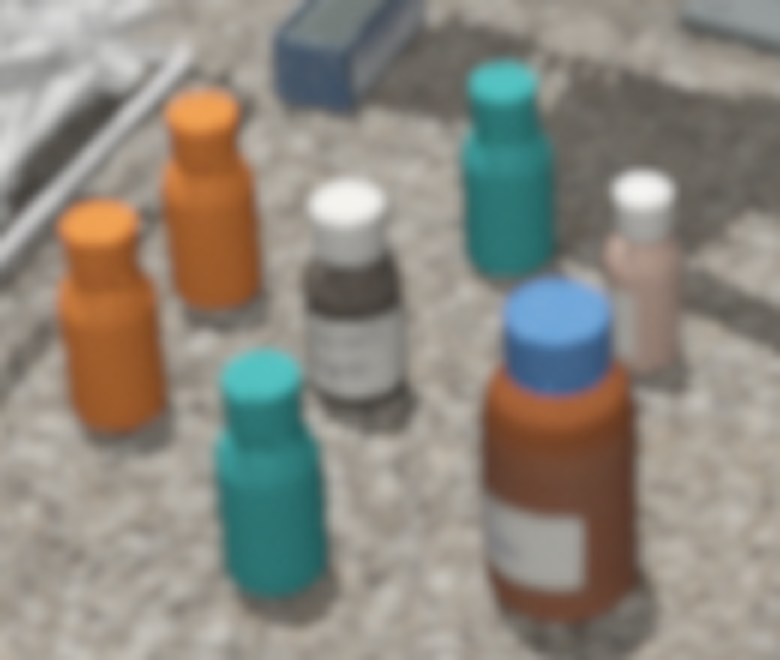

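View pics/c_d2.png

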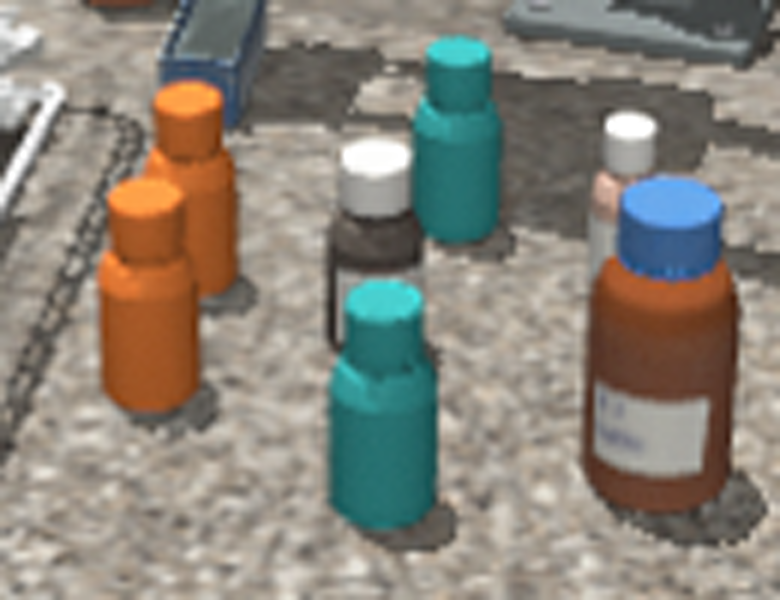

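```bash
python3 - <<'E'
from h import *
cs=load('scene0')[2]; cd=load('side0')[2]
def S2(p): return (cs,p[0]/6+230-.4,p[1]/6+220-.4)
def D2(p): return (cd,p[0]/6+240-.4,p[1]/6+210-.4)
def S1(p): return (cs,p[0]/7+330-.4,p[1]/7+130-.4)
def D1(p): return (cd,p[0]/7+310-.4,p[1]/7+130-.4)
def rep(n,a,b):
    X=tri([a,b]); e=[np.hypot(*(proj(o[0],X)[0]-np.array(o[1:]))) for o in (a,b)]
    print(n,X.round(4),'res px',np.round(e,2))
rep('cup rim',S1((315,147)),D1((293,100)))
rep('vial',S2((347,203)),D2((376,157)))
rep('tealN',S2((261,377)),D2((384,301)))
rep('tealF',S2((503,82)),D2((458,55)))
rep('or1',S2((98,222)),D2((147,197)))
rep('or2',S2((203,110)),D2((188,100)))
rep('drop',S2((643,190)),D2((630,127)))
rep('brown',S2((558,310)),D2((672,203)))
for n,p in [('L',(98,655)),('F',(372,730)),('R',(497,600))]: print('S',n,at_height(*S1(p),.009).round(4))
for n,p in [('L',(100,588)),('F',(380,632)),('R',(428,518)),('B',(175,487))]: print('D',n,at_height(*D1(p),.009).round(4))
E
```

```text
cup rim [ 0.5056 -0.0743  0.1844] res px [0.42 0.38]
vial [0.5564 0.24   0.0693] res px [0.52 0.5 ]
tealN [0.5315 0.3285 0.0686] res px [0.32 0.32]
tealF [0.5485 0.1498 0.0677] res px [0.87 0.82]
or1 [0.6204 0.2871 0.0704] res px [0.66 0.66]
or2 [0.6316 0.2122 0.0681] res px [0.7  0.69]
drop [0.4795 0.1806 0.0617] res px [0.68 0.63]
brown [0.4514 0.2933 0.0949] res px [0.79 0.75]
S L [ 0.5563 -0.0142  0.009 ]
S F [ 0.4523 -0.0083  0.009 ]
S R [ 0.4441 -0.1141  0.009 ]
D L [ 0.5592 -0.0056  0.009 ]
D F [0.453  0.0058 0.009 ]
D R [ 0.4456 -0.1062  0.009 ]
D B [ 0.5491 -0.1114  0.009 ]
```

```bash
python3 - <<'E'
from h import *
cs=load('scene0')[2]; cd=load('side0')[2]; cw=load('wrist0')[2]
C,d=ray(cw,320,200); print('cam',C.round(4),d.round(3))
T=np.array([.624,0,.2216])
# stand from height constraint
print(at_height(cs,374.6,150.6,.188),at_height(cd,351.5,143.9,.188))
print(at_height(cs,287.4,253.4,.073),at_height(cd,302.3,235.8,.073))
c2=dict(cw)
R=cv2.Rodrigues(np.array(cw['rvec'],float))[0]
for tc in [(.52,-.18,.33),(.52,-.13,.33),(.56,.12,.26),(.56,.06,.30),(.53,0,.36)]:
    c2['tvec']=-R@(C+np.array(tc)-T)
    print(tc,proj(c2,[[.505,-.065,.188],[.505,-.065,.01],[.556,.245,.073],[.556,.245,0]]).round(0).tolist())
E
```

```text
cam [0.6255 0.0721 0.3834] [ 0.003 -0.255 -0.967]
[ 0.50332833 -0.06732041  0.188     ] [ 0.50293236 -0.05647514  0.188     ]
[0.55460861 0.24327617 0.073     ] [0.55379267 0.24880628 0.073     ]
(0.52, -0.18, 0.33) [[301.0, 68.0], [308.0, 87.0], [355.0, -265.0], [348.0, -191.0]]
(0.52, -0.13, 0.33) [[302.0, 125.0], [308.0, 122.0], [353.0, -195.0], [347.0, -137.0]]
(0.56, 0.12, 0.26) [[259.0, 403.0], [281.0, 297.0], [314.0, 64.0], [315.0, 73.0]]
(0.56, 0.06, 0.3) [[263.0, 320.0], [283.0, 248.0], [314.0, 10.0], [315.0, 29.0]]
(0.53, 0, 0.36) [[296.0, 241.0], [304.0, 201.0], [339.0, -29.0], [336.0, -6.0]]
```

```bash
python3 -m handwheel '[{"dz":4},{"dx":-3,"dy":3},{"dx":-3,"dy":4},{"dy":4},{"dy":3},{},{}]' && python3 - <<'E'
from h import *
print(bot.read_state()['position']); cap('wrist','wv1')
E
python3 -m handwheel '[{"dz":3,"dy":-3},{"dx":-3,"dz":2,"dy":-3},{"dy":-4},{"dy":-4},{"dy":-4},{"dy":-4},{"dy":-4},{},{}]' && python3 - <<'E'
from h import *
print(bot.read_state()['position']); cap('wrist','ws1')
E
python3 -m handwheel '[{"dx":4},{"dx":3,"dy":-3},{},{}]' && python3 - <<'E'
from h import *
s=bot.read_state();print(s['position'],s['force'],s['time_s']); cap('wrist','ws2')
E
```

```text
invalid input
invalid input
invalid input
```

```bash
python3 -m handwheel '[{"hand":1,"dx":0,"dy":0,"dz":4,"wx":0,"wy":0,"wz":0}]'; echo rc $?;  python3 -m handwheel '[{"hand":1,"dx":-3,"dy":3}]'; echo $?
```

```text
time_s: 0.25
position: [0.6207, 0.0006, 0.2567]
tcp_rot: [[0.0, 1.0, -0.015], [1.0, -0.0, 0.003], [0.003, -0.015, -1.0]]
force: [-0.2, 0.7, -0.0]
opening: 1.001
rc 0
1invalid input
```

```bash
python3 -m handwheel '[{"hand":1,"dx":-3,"dy":3,"dz":0,"wx":0,"wy":0,"wz":0},{"hand":1,"dx":-3,"dy":4,"dz":0,"wx":0,"wy":0,"wz":0},{"hand":1,"dx":0,"dy":4,"dz":0,"wx":0,"wy":0,"wz":0},{"hand":1,"dx":0,"dy":3,"dz":0,"wx":0,"wy":0,"wz":0},{"hand":1,"dx":0,"dy":0,"dz":0,"wx":0,"wy":0,"wz":0},{"hand":1,"dx":0,"dy":0,"dz":0,"wx":0,"wy":0,"wz":0},{"hand":1,"dx":0,"dy":0,"dz":0,"wx":0,"wy":0,"wz":0}]' && python3 - <<'E'
from h import *
cap('wrist','wv1')
E
python3 -m handwheel '[{"hand":1,"dx":-2,"dy":-4,"dz":3,"wx":0,"wy":0,"wz":0},{"hand":1,"dx":-2,"dy":-4,"dz":2,"wx":0,"wy":0,"wz":0},{"hand":1,"dx":0,"dy":-4,"dz":2,"wx":0,"wy":0,"wz":0},{"hand":1,"dx":0,"dy":-4,"dz":0,"wx":0,"wy":0,"wz":0},{"hand":1,"dx":0,"dy":-4,"dz":0,"wx":0,"wy":0,"wz":0},{"hand":1,"dx":0,"dy":-4,"dz":0,"wx":0,"wy":0,"wz":0},{"hand":1,"dx":0,"dy":-3,"dz":0,"wx":0,"wy":0,"wz":0},{"hand":1,"dx":0,"dy":0,"dz":0,"wx":0,"wy":0,"wz":0},{"hand":1,"dx":0,"dy":0,"dz":0,"wx":0,"wy":0,"wz":0},{"hand":1,"dx":0,"dy":0,"dz":0,"wx":0,"wy":0,"wz":0}]' && python3 - <<'E'
from h import *
cap('wrist','ws1')
E
```

```text
time_s: 0.95
position: [0.565, 0.1392, 0.2623]
tcp_rot: [[0.001, 1.0, -0.001], [1.0, -0.001, -0.001], [-0.001, -0.001, -1.0]]
force: [-0.0, 0.4, -0.5]
opening: 1.001
time_s: 2.0
position: [0.526, -0.1268, 0.3302]
tcp_rot: [[0.0, 1.0, -0.001], [1.0, -0.0, 0.001], [0.001, -0.001, -1.0]]
force: [-0.1, 0.0, -0.3]
opening: 0.997
```

```bash
python3 - <<'E'
from h import *
cap('wrist','ws1'); 
E
python3 -m handwheel '[{"hand":1,"dx":4,"dy":0,"dz":0,"wx":0,"wy":0,"wz":0},{"hand":1,"dx":3,"dy":0,"dz":-2,"wx":0,"wy":0,"wz":0},{"hand":1,"dx":0,"dy":0,"dz":0,"wx":0,"wy":0,"wz":0},{"hand":1,"dx":0,"dy":0,"dz":0,"wx":0,"wy":0,"wz":0},{"hand":1,"dx":0,"dy":0,"dz":0,"wx":0,"wy":0,"wz":0}]' && python3 - <<'E'
from h import *
cap('wrist','ws2')
crop('ws1',200,40,420,220,3.5,'c_ws1'); crop('ws2',120,0,340,180,3.5,'c_ws2'); crop('wv1',180,0,500,200,2.5,'c_wv1')
E
```

```text
time_s: 2.6
position: [0.5958, -0.1263, 0.3108]
tcp_rot: [[-0.001, 1.0, -0.0], [1.0, 0.001, 0.0], [0.0, -0.0, -1.0]]
force: [-0.1, -0.7, 0.3]
opening: 0.998
```

View pics/c_ws1.png

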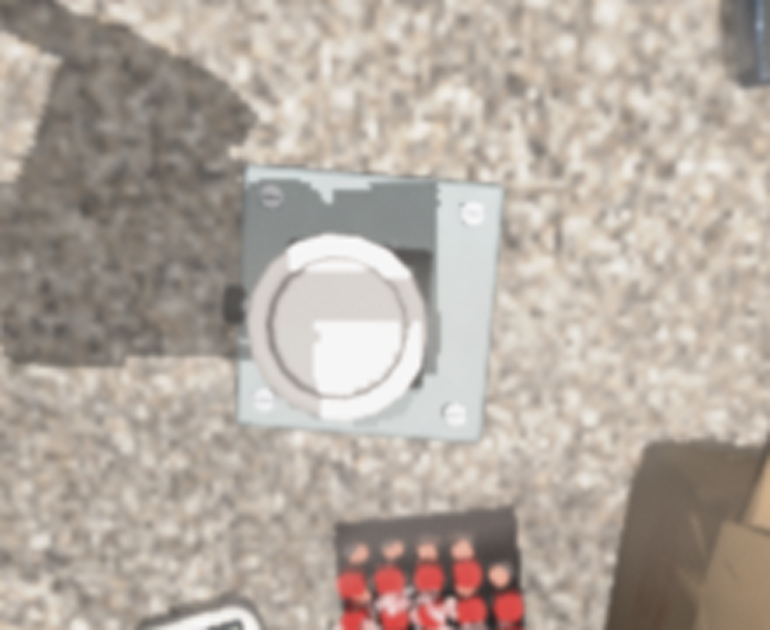

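View pics/c_ws2.png

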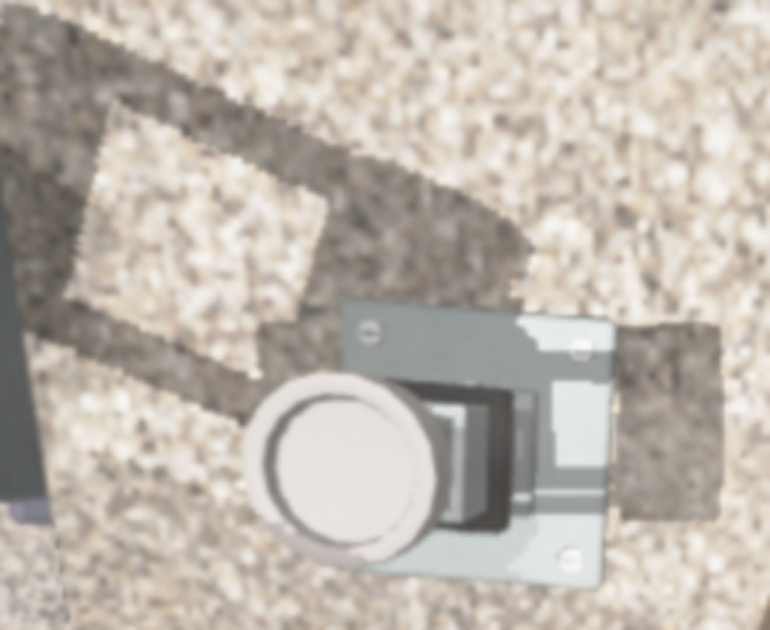

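View pics/c_wv1.png

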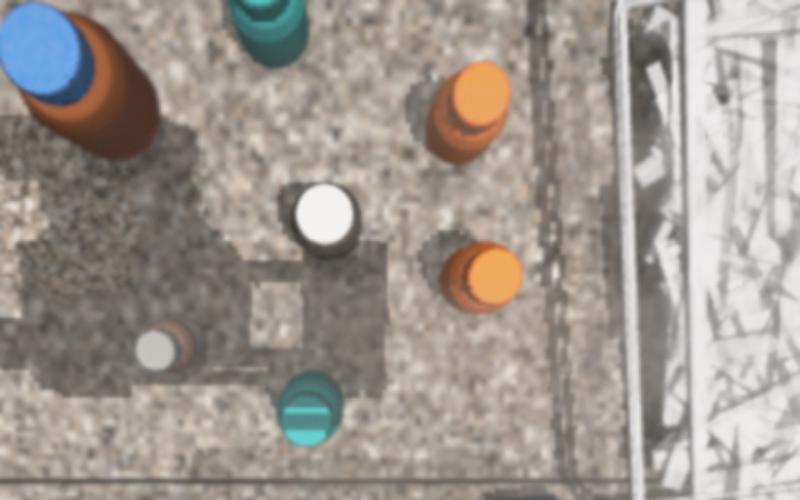

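```bash
python3 - <<'E'
from h import *
c1=load('ws1')[2];c2=load('ws2')[2];cv=load('wv1')[2];cs=load('scene0')[2]; cd=load('side0')[2]
a=(c1,336/3.5+199.6,327/3.5+39.6); b=(c2,342/3.5+119.6,467/3.5-.4)
X=tri([a,b]);print('cup',X.round(4),proj(c1,X)-np.array(a[1:]),proj(c2,X)-np.array(b[1:]))
print(at_height(*a,.188),at_height(*b,.188))
# base centre: corners at z .01
P=np.array([at_height(c1,u/3.5+199.6,v/3.5+39.6,.010) for u,v in [(247,166),(502,183),(478,440),(238,422)]]);print(P.round(4),P.mean(0).round(4))
Q=np.array([at_height(c2,u/3.5+119.6,v/3.5-.4,.010) for u,v in [(343,300),(615,322),(602,586)]]);print(Q.round(4),(Q[0]+Q[2])/2)
v=(cv,324/2.5+179.7,213/2.5-.3); print('vial',at_height(*v,.073),tri([v,(cs,287.4,253.4),(cd,302.3,235.8)]))
# collar
yaw=np.arctan2(P[1,1]-P[0,1],P[1,0]-P[0,0]); yaw2=np.arctan2(P[1,0]-P[2,0],P[1,1]-P[2,1]);print('yaw',np.degrees([yaw,-yaw2]))
im,dp,_=load('ws1'); print('depth z rim', [at_depth(c1,*p,dp[p[1],p[0]]).round(4) for p in [(272,133),(320,133),(296,108),(296,158),(296,135)]])
E
```

```text
cup [ 0.5045 -0.0687  0.1817] [[-0.00805431 -0.39994579]] [[0.03173165 0.42719736]]
[ 0.50499826 -0.06879162  0.188     ] [ 0.50654344 -0.06802825  0.188     ]
[[ 0.4566 -0.0122  0.01  ]
 [ 0.5624 -0.0188  0.01  ]
 [ 0.554  -0.126   0.01  ]
 [ 0.4482 -0.1181  0.01  ]] [ 0.5053 -0.0688  0.01  ]
[[ 0.4563 -0.012   0.01  ]
 [ 0.5639 -0.02    0.01  ]
 [ 0.5563 -0.1258  0.01  ]] [ 0.50626373 -0.06892995  0.01      ]
vial [0.55603015 0.24380874 0.073     ] [0.55536702 0.24346507 0.07140235]
yaw [-3.58669091 -4.47360864]
depth z rim [array([ 0.4826, -0.0688,  0.1881]), array([ 0.5282, -0.0688,  0.1872]), array([ 0.5058, -0.046 ,  0.187 ]), array([ 0.5049, -0.0925,  0.1877]), array([ 0.5047, -0.0711,  0.1792])]
```

```bash
python3 - <<'E'
from h import *
for t in ['ws1','ws2']:
    im,dp,c=load(t)
    pts=[(249+i,v) for v in (120,130,140) for i in range(0,26,3)] if t=='ws2' else [(318+i,v) for v in (115,125) for i in range(0,9,2)]
    for u,v in pts: print(t,u,v,at_depth(c,u,v,dp[v,u]).round(4),im[v,u])
E
```

```text
ws1 318 115 [ 0.5261 -0.0516  0.0901] [99 97 95]
ws1 320 115 [ 0.5286 -0.0516  0.0893] [97 95 93]
ws1 322 115 [ 0.531  -0.0517  0.0906] [104 103 101]
ws1 324 115 [ 0.5348 -0.0511  0.0089] [163 166 164]
ws1 326 115 [ 0.5378 -0.0511  0.0096] [215 220 219]
ws1 318 125 [ 0.5263 -0.0614  0.1886] [216 212 207]
ws1 320 125 [ 0.5282 -0.0614  0.1867] [179 174 169]
ws1 322 125 [ 0.5311 -0.0637  0.0858] [138 137 134]
ws1 324 125 [ 0.5349 -0.0655  0.0088] [174 177 174]
ws1 326 125 [ 0.5379 -0.0655  0.0103] [215 219 217]
ws2 249 120 [ 0.5204 -0.0574  0.119 ] [170 174 171]
ws2 252 120 [ 0.5238 -0.0574  0.1195] [184 188 185]
ws2 255 120 [ 0.5243 -0.0575  0.1053] [119 119 117]
ws2 258 120 [ 0.5241 -0.0577  0.0865] [115 115 113]
ws2 261 120 [ 0.5281 -0.0576  0.0887] [89 87 85]
ws2 264 120 [ 0.5316 -0.0576  0.0885] [85 83 80]
ws2 267 120 [ 0.5244 -0.0582  0.0207] [121 122 119]
ws2 270 120 [ 0.528  -0.0582  0.0172] [133 135 133]
ws2 273 120 [ 0.531  -0.0583  0.0084] [133 135 132]
ws2 249 130 [ 0.5197 -0.068   0.1186] [153 154 153]
ws2 252 130 [ 0.5231 -0.068   0.119 ] [147 150 148]
ws2 255 130 [ 0.5232 -0.0686  0.1031] [115 116 114]
ws2 258 130 [ 0.5231 -0.0694  0.0841] [109 109 106]
ws2 261 130 [ 0.5277 -0.0691  0.0896] [81 79 78]
ws2 264 130 [ 0.5309 -0.0692  0.0872] [78 76 74]
ws2 267 130 [ 0.5234 -0.0719  0.0186] [127 128 127]
ws2 270 130 [ 0.5275 -0.0719  0.0176] [129 131 129]
ws2 273 130 [ 0.5308 -0.0722  0.011 ] [133 135 133]
ws2 249 140 [ 0.5194 -0.0788  0.1203] [173 176 173]
ws2 252 140 [ 0.5225 -0.0788  0.1192] [138 140 137]
ws2 255 140 [ 0.5226 -0.0799  0.1031] [115 116 113]
ws2 258 140 [ 0.5221 -0.0814  0.0821] [106 107 106]
ws2 261 140 [ 0.527  -0.0809  0.0889] [74 71 70]
ws2 264 140 [ 0.5299 -0.0812  0.085 ] [73 70 69]
ws2 267 140 [ 0.5228 -0.0858  0.0184] [140 143 142]
ws2 270 140 [ 0.5269 -0.0858  0.0176] [146 148 147]
ws2 273 140 [ 0.5299 -0.0865  0.0087] [188 193 193]
```

```bash
python3 -m handwheel '[{"hand":1,"dx":-3,"dy":1.9,"dz":-1,"wx":0,"wy":0,"wz":0},{"hand":1,"dx":-3,"dy":1.9,"dz":-2,"wx":0,"wy":0,"wz":0},{"hand":1,"dx":-3,"dy":1.9,"dz":-3,"wx":0,"wy":0,"wz":0},{"hand":1,"dx":0,"dy":0,"dz":-2,"wx":0,"wy":0,"wz":0},{"hand":1,"dx":0,"dy":0,"dz":0,"wx":0,"wy":0,"wz":0},{"hand":1,"dx":0,"dy":0,"dz":0,"wx":0,"wy":0,"wz":0},{"hand":1,"dx":0,"dy":0,"dz":0,"wx":0,"wy":0,"wz":0}]'; python3 - <<'E'
from h import *
cap('side','side1');crop('side1',290,60,410,160,6,'c_side1')
E
```

```text
time_s: 3.35
position: [0.5083, -0.0711, 0.2322]
tcp_rot: [[0.0, 1.0, 0.004], [1.0, -0.0, -0.002], [-0.002, 0.004, -1.0]]
force: [-0.0, 0.7, 0.2]
opening: 1.002
```

View pics/c_side1.png

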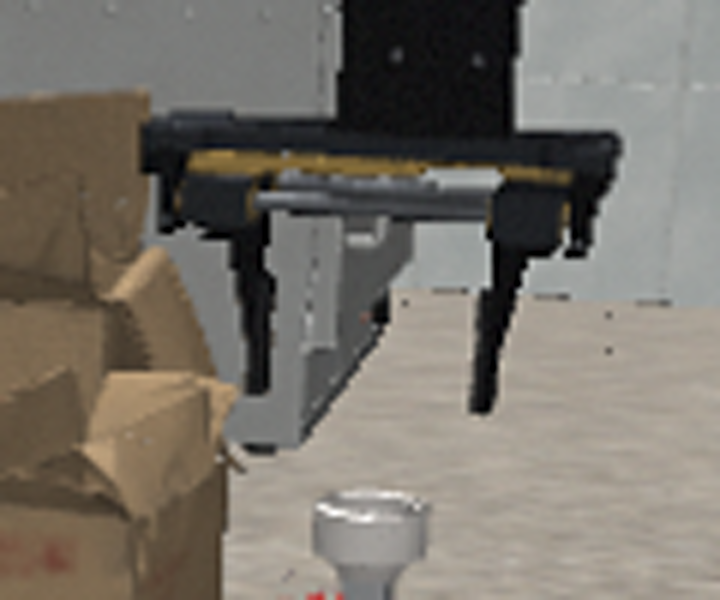

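The cup (about 370,505 in the crop) sits midway between the fingertips (258 and 482). I'll go down and close.

```bash
python3 -m handwheel '[{"hand":1,"dx":-0.2,"dy":0.2,"dz":-2.5,"wx":0,"wy":0,"wz":0},{"hand":1,"dx":0,"dy":0,"dz":-2.5,"wx":0,"wy":0,"wz":0},{"hand":1,"dx":0,"dy":0,"dz":-1.4,"wx":0,"wy":0,"wz":0},{"hand":1,"dx":0,"dy":0,"dz":-1,"wx":0,"wy":0,"wz":0},{"hand":1,"dx":0,"dy":0,"dz":0,"wx":0,"wy":0,"wz":0},{"hand":1,"dx":0,"dy":0,"dz":0,"wx":0,"wy":0,"wz":0},{"hand":1,"dx":0,"dy":0,"dz":0,"wx":0,"wy":0,"wz":0},{"hand":1,"dx":0,"dy":0,"dz":0,"wx":0,"wy":0,"wz":0}]'
```

```text
time_s: 4.2
position: [0.5051, -0.0683, 0.1573]
tcp_rot: [[-0.0, 1.0, 0.002], [1.0, 0.0, -0.001], [-0.001, 0.002, -1.0]]
force: [0.8, 0.6, -0.1]
opening: 0.999
```

```bash
python3 -m handwheel '[{"hand":0.4,"dx":0,"dy":0,"dz":0,"wx":0,"wy":0,"wz":0},{"hand":0.3,"dx":0,"dy":0,"dz":0,"wx":0,"wy":0,"wz":0},{"hand":0.2,"dx":0,"dy":0,"dz":0,"wx":0,"wy":0,"wz":0},{"hand":0.1,"dx":0,"dy":0,"dz":0,"wx":0,"wy":0,"wz":0},{"hand":0,"dx":0,"dy":0,"dz":0,"wx":0,"wy":0,"wz":0}]'; python3 -m handwheel '[{"hand":-1,"dx":0,"dy":0,"dz":0,"wx":0,"wy":0,"wz":0},{"hand":-1,"dx":0,"dy":0,"dz":0,"wx":0,"wy":0,"wz":0},{"hand":-1,"dx":0,"dy":0,"dz":0,"wx":0,"wy":0,"wz":0},{"hand":-1,"dx":0,"dy":0,"dz":0,"wx":0,"wy":0,"wz":0}]'; python3 -c "
from h import *
s=bot.read_state();print(s['force'],s['moment'],s['position'])"
```

```text
time_s: 4.7
position: [0.5044, -0.0681, 0.1564]
tcp_rot: [[-0.0, 1.0, -0.0], [1.0, 0.0, 0.0], [0.0, -0.0, -1.0]]
force: [0.2, -0.5, -0.7]
opening: 0.631
time_s: 5.1
position: [0.5045, -0.0681, 0.1564]
tcp_rot: [[-0.0, 1.0, 0.0], [1.0, 0.0, 0.0], [0.0, 0.0, -1.0]]
force: [0.3, -0.0, -1.4]
opening: 0.564
[ 0.33609823 -0.04892895 -1.40234488] [ 0.0103811  -0.0654589  -0.00133026] [ 0.50449419 -0.06809193  0.15637841]
```

```bash
f(){ tr '\n' ' ' | sed 's/tcp_rot.*force/force/'; echo; }
python3 -m handwheel '[{"hand":-1,"dx":0,"dy":0,"dz":0.1,"wx":0,"wy":0,"wz":0}]'|f
python3 -m handwheel '[{"hand":-1,"dx":0,"dy":0,"dz":0.1,"wx":0,"wy":0,"wz":0}]'|f
python3 -m handwheel '[{"hand":-1,"dx":0,"dy":0,"dz":0.1,"wx":0,"wy":0,"wz":0}]'|f
python3 -m handwheel '[{"hand":-1,"dx":0,"dy":0,"dz":0.1,"wx":0,"wy":0,"wz":0}]'|f
python3 -m handwheel '[{"hand":-1,"dx":0,"dy":0,"dz":0.1,"wx":0,"wy":0,"wz":0}]'|f
python3 -m handwheel '[{"hand":-1,"dx":0,"dy":0,"dz":0.1,"wx":0,"wy":0,"wz":0}]'|f
python3 -m handwheel '[{"hand":-1,"dx":0,"dy":0,"dz":0.1,"wx":0,"wy":0,"wz":0}]'|f
python3 -m handwheel '[{"hand":-1,"dx":0,"dy":0,"dz":0.1,"wx":0,"wy":0,"wz":0}]'|f
python3 -m handwheel '[{"hand":-1,"dx":0,"dy":0,"dz":0.1,"wx":0,"wy":0,"wz":0}]'|f
python3 -m handwheel '[{"hand":-1,"dx":0,"dy":0,"dz":0.1,"wx":0,"wy":0,"wz":0}]'|f
python3 -m handwheel '[{"hand":-1,"dx":0,"dy":0,"dz":0.1,"wx":0,"wy":0,"wz":0}]'|f
python3 -m handwheel '[{"hand":-1,"dx":0,"dy":0,"dz":0.1,"wx":0,"wy":0,"wz":0}]'|f
```

```text
time_s: 5.2 position: [0.5045, -0.0681, 0.1566] force: [3.6, -0.3, -13.7] opening: 0.565 
time_s: 5.3 position: [0.5044, -0.0681, 0.1569] force: [4.9, -1.9, -20.1] opening: 0.567 
time_s: 5.4 position: [0.5044, -0.0681, 0.1582] force: [4.7, -1.0, -12.7] opening: 0.562 
time_s: 5.5 position: [0.5044, -0.0681, 0.1597] force: [2.2, -0.9, -6.0] opening: 0.567 
time_s: 5.6 position: [0.5045, -0.0681, 0.1618] force: [2.1, 0.5, -4.9] opening: 0.564 
time_s: 5.7 position: [0.5044, -0.0681, 0.1632] force: [1.4, -0.0, -5.1] opening: 0.565 
time_s: 5.8 position: [0.5044, -0.0681, 0.1642] force: [2.6, -0.8, -4.4] opening: 0.56 
time_s: 5.9 position: [0.5044, -0.0681, 0.1651] force: [1.1, 0.0, -4.1] opening: 0.56 
time_s: 6.0 position: [0.5044, -0.0681, 0.1657] force: [2.6, 0.1, -6.1] opening: 0.564 
time_s: 6.1 position: [0.5044, -0.0681, 0.1663] force: [4.0, -2.0, -12.2] opening: 0.563 
time_s: 6.2 position: [0.5044, -0.0681, 0.1669] force: [3.5, -0.2, -9.0] opening: 0.568 
time_s: 6.3 position: [0.5044, -0.0681, 0.1678] force: [4.4, -1.2, -13.9] opening: 0.566
```

```bash
f(){ tr '\n' ' ' | sed 's/tcp_rot.*force/force/'; echo; }
python3 -m handwheel '[{"hand":-1,"dx":0,"dy":0,"dz":0.1,"wx":0,"wy":0,"wz":0}]'|f
python3 -m handwheel '[{"hand":-1,"dx":0,"dy":0,"dz":0.1,"wx":0,"wy":0,"wz":0}]'|f
python3 -m handwheel '[{"hand":-1,"dx":0,"dy":0,"dz":0.1,"wx":0,"wy":0,"wz":0}]'|f
python3 -m handwheel '[{"hand":-1,"dx":0,"dy":0,"dz":0.1,"wx":0,"wy":0,"wz":0}]'|f
python3 -m handwheel '[{"hand":-1,"dx":0,"dy":0,"dz":0.1,"wx":0,"wy":0,"wz":0}]'|f
python3 -m handwheel '[{"hand":-1,"dx":0,"dy":0,"dz":0.1,"wx":0,"wy":0,"wz":0}]'|f
python3 -m handwheel '[{"hand":-1,"dx":0,"dy":0,"dz":0.1,"wx":0,"wy":0,"wz":0}]'|f
python3 -m handwheel '[{"hand":-1,"dx":0,"dy":0,"dz":0.1,"wx":0,"wy":0,"wz":0}]'|f
python3 -m handwheel '[{"hand":-1,"dx":0,"dy":0,"dz":0.1,"wx":0,"wy":0,"wz":0}]'|f
python3 -m handwheel '[{"hand":-1,"dx":0,"dy":0,"dz":0.1,"wx":0,"wy":0,"wz":0}]'|f
```

```text
time_s: 6.4 position: [0.5044, -0.0681, 0.1688] force: [4.1, -0.8, -16.5] opening: 0.564 
time_s: 6.5 position: [0.5044, -0.0681, 0.1703] force: [2.6, -0.5, -4.6] opening: 0.566 
time_s: 6.6 position: [0.5044, -0.0681, 0.172] force: [1.7, 0.3, -4.6] opening: 0.567 
time_s: 6.7 position: [0.5044, -0.0681, 0.1732] force: [1.5, -0.2, -5.0] opening: 0.568 
time_s: 6.8 position: [0.5045, -0.0681, 0.1741] force: [2.8, 0.2, -5.6] opening: 0.561 
time_s: 6.9 position: [0.5045, -0.0681, 0.1749] force: [3.0, 0.6, -5.5] opening: 0.559 
time_s: 7.0 position: [0.5044, -0.0681, 0.1757] force: [2.1, 0.3, -7.0] opening: 0.565 
time_s: 7.1 position: [0.5044, -0.0681, 0.1762] force: [3.4, -1.1, -10.5] opening: 0.562 
time_s: 7.2 position: [0.5044, -0.0681, 0.1769] force: [3.1, 0.3, -13.2] opening: 0.568 
time_s: 7.3 position: [0.5044, -0.0681, 0.1779] force: [5.3, -0.7, -14.2] opening: 0.566
```

```bash
f(){ tr '\n' ' ' | sed 's/tcp_rot.*force/force/'; echo; }
python3 -m handwheel '[{"hand":-1,"dx":0,"dy":0,"dz":0.1,"wx":0,"wy":0,"wz":0}]'|f
python3 -m handwheel '[{"hand":-1,"dx":0,"dy":0,"dz":0.1,"wx":0,"wy":0,"wz":0}]'|f
python3 -m handwheel '[{"hand":-1,"dx":0,"dy":0,"dz":0.1,"wx":0,"wy":0,"wz":0}]'|f
python3 -m handwheel '[{"hand":-1,"dx":0,"dy":0,"dz":0.1,"wx":0,"wy":0,"wz":0}]'|f
python3 -m handwheel '[{"hand":-1,"dx":0,"dy":0,"dz":0.1,"wx":0,"wy":0,"wz":0}]'|f
python3 -m handwheel '[{"hand":-1,"dx":0,"dy":0,"dz":0,"wx":0,"wy":0,"wz":0}]'|f
```

```text
time_s: 7.4 position: [0.5044, -0.0681, 0.1789] force: [4.3, -0.0, -14.8] opening: 0.565 
time_s: 7.5 position: [0.5044, -0.0681, 0.1798] force: [4.8, -0.6, -20.0] opening: 0.568 
time_s: 7.6 position: [0.5044, -0.0681, 0.1817] force: [2.9, 0.7, -5.9] opening: 0.568 
time_s: 7.7 position: [0.5044, -0.0681, 0.1832] force: [2.4, 0.2, -4.1] opening: 0.565 
time_s: 7.8 position: [0.5044, -0.0681, 0.1842] force: [2.0, 0.8, -5.6] opening: 0.568 
time_s: 7.9 position: [0.5044, -0.0681, 0.1842] force: [1.1, 0.5, -2.6] opening: 0.564
```

```bash
python3 - <<'E'
from h import *
cap('scene','scene2');cap('side','side2')
crop('scene2',340,140,410,225,7,'c_sc2');crop('side2',310,110,390,210,6,'c_sd2')
E
```

```text
(no output)
```

View pics/c_sc2.png

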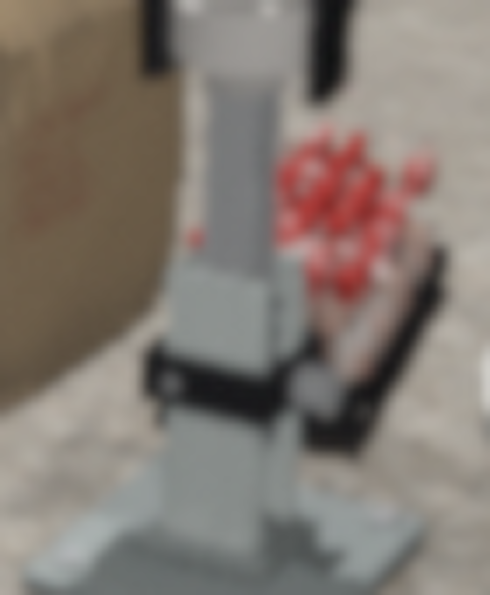

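View pics/c_sd2.png

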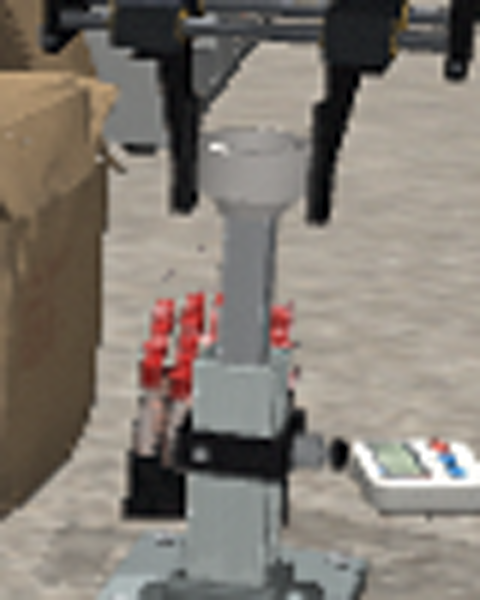

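The collar hides the green tooth. That fits three clicks with the pawl about 77 mm up. Now for the fourth click.

```bash
f(){ tr '\n' ' ' | sed 's/tcp_rot.*force/force/'; echo; }
python3 -m handwheel '[{"hand":-1,"dx":0,"dy":0,"dz":0.1,"wx":0,"wy":0,"wz":0}]'|f
python3 -m handwheel '[{"hand":-1,"dx":0,"dy":0,"dz":0.1,"wx":0,"wy":0,"wz":0}]'|f
python3 -m handwheel '[{"hand":-1,"dx":0,"dy":0,"dz":0.1,"wx":0,"wy":0,"wz":0}]'|f
python3 -m handwheel '[{"hand":-1,"dx":0,"dy":0,"dz":0.1,"wx":0,"wy":0,"wz":0}]'|f
python3 -m handwheel '[{"hand":-1,"dx":0,"dy":0,"dz":0.1,"wx":0,"wy":0,"wz":0}]'|f
python3 -m handwheel '[{"hand":-1,"dx":0,"dy":0,"dz":0.1,"wx":0,"wy":0,"wz":0}]'|f
python3 -m handwheel '[{"hand":-1,"dx":0,"dy":0,"dz":0.1,"wx":0,"wy":0,"wz":0}]'|f
```

```text
time_s: 8.1 position: [0.5044, -0.0681, 0.1845] force: [2.5, -0.4, -5.0] opening: 0.565 
time_s: 8.2 position: [0.5044, -0.0681, 0.1854] force: [2.3, 0.3, -5.7] opening: 0.566 
time_s: 8.3 position: [0.5044, -0.0681, 0.1861] force: [2.6, -0.4, -10.2] opening: 0.564 
time_s: 8.4 position: [0.5044, -0.0681, 0.1868] force: [4.0, -0.0, -9.5] opening: 0.563 
time_s: 8.5 position: [0.5044, -0.0681, 0.1877] force: [4.9, -1.5, -14.6] opening: 0.563 
time_s: 8.6 position: [0.5044, -0.0681, 0.1883] force: [5.8, -1.2, -15.6] opening: 0.562 
time_s: 8.7 position: [0.5044, -0.0681, 0.1896] force: [2.3, -0.2, -6.5] opening: 0.562
```

```bash
f(){ tr '\n' ' ' | sed 's/tcp_rot.*force/force/'; echo; }
python3 -m handwheel '[{"hand":-1,"dx":0,"dy":0,"dz":0.05,"wx":0,"wy":0,"wz":0}]'|f
python3 -m handwheel '[{"hand":-1,"dx":0,"dy":0,"dz":0,"wx":0,"wy":0,"wz":0}]'|f
python3 -m handwheel '[{"hand":-1,"dx":0,"dy":0,"dz":0,"wx":0,"wy":0,"wz":0}]'|f
```

```text
time_s: 8.8 position: [0.5044, -0.0681, 0.1911] force: [3.2, 0.2, -4.9] opening: 0.561 
time_s: 8.9 position: [0.5044, -0.0681, 0.1917] force: [2.2, 1.7, -1.7] opening: 0.566 
time_s: 9.0 position: [0.5044, -0.0681, 0.1918] force: [2.6, 1.6, -0.8] opening: 0.561
```

```bash
f(){ tr '\n' ' ' | sed 's/tcp_rot.*force/force/'; echo; }
python3 -m handwheel '[{"hand":-1,"dx":0,"dy":0,"dz":-0.05,"wx":0,"wy":0,"wz":0}]'|f
python3 -m handwheel '[{"hand":-1,"dx":0,"dy":0,"dz":-0.05,"wx":0,"wy":0,"wz":0}]'|f
python3 -m handwheel '[{"hand":-1,"dx":0,"dy":0,"dz":-0.05,"wx":0,"wy":0,"wz":0}]'|f
python3 -m handwheel '[{"hand":-1,"dx":0,"dy":0,"dz":-0.05,"wx":0,"wy":0,"wz":0}]'|f
```

```text
time_s: 9.1 position: [0.5045, -0.0681, 0.1916] force: [0.8, 1.9, 5.6] opening: 0.561 
time_s: 9.2 position: [0.5045, -0.0681, 0.1913] force: [-1.4, 2.9, 9.5] opening: 0.562 
time_s: 9.3 position: [0.5045, -0.0681, 0.1912] force: [-1.0, 1.8, 11.5] opening: 0.564 
time_s: 9.4 position: [0.5045, -0.0681, 0.1911] force: [-1.8, 2.2, 14.6] opening: 0.563
```

```bash
f(){ tr '\n' ' ' | sed 's/tcp_rot.*force/force/'; echo; }
python3 -m handwheel '[{"hand":-1,"dx":0,"dy":0,"dz":0.1,"wx":0,"wy":0,"wz":0}]'|f
python3 -m handwheel '[{"hand":-1,"dx":0,"dy":0,"dz":0.05,"wx":0,"wy":0,"wz":0}]'|f
python3 - <<'E'
from h import *
cap('scene','scene3');cap('side','side3')
crop('side3',310,90,390,190,6,'c_sd3')
print(bot.read_state()['force'])
E
```

```text
time_s: 9.5 position: [0.5045, -0.0681, 0.1915] force: [-0.1, 1.5, 1.8] opening: 0.564 
time_s: 9.6 position: [0.5045, -0.0681, 0.1915] force: [-0.2, 1.0, 4.0] opening: 0.561 
[-0.94600308  1.40986303  7.73360279]
```

View pics/c_sd3.png

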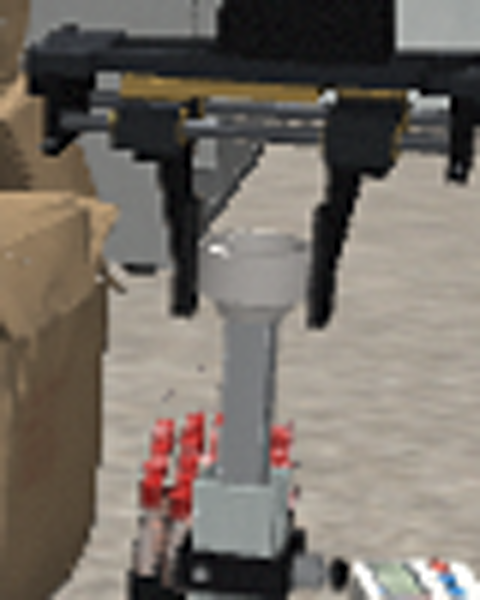

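```bash
python3 - <<'E'
from h import *
cd=load('side0')[2]
# tracking by template on bar/cup: use phase of cup patch
a=load('side0')[0];
for l in (0,.027,.03,.033,.035): print(l,proj(cd,[.5055,-.069,.188+l])-proj(cd,[.5055,-.069,.188]))
for t in ('side2','side3'):
    b=load(t)[0]
    # cup lower cone/bar junction patch template
    tpl=cv2.resize(a[149:162,344:360],None,fx=8,fy=8,interpolation=cv2.INTER_CUBIC)
    big=cv2.resize(b[110:170,335:370],None,fx=8,fy=8,interpolation=cv2.INTER_CUBIC)
    r=cv2.matchTemplate(big,tpl,cv2.TM_CCOEFF_NORMED);_,m,_,loc=cv2.minMaxLoc(r);print(t,m,loc[0]/8+335-344,loc[1]/8+110-149)
E
```

```text
0 [[0. 0.]]
0.027 [[  0.56015813 -10.30807507]]
0.03 [[  0.62286937 -11.46490695]]
0.033 [[  0.68567485 -12.6240494 ]]
0.035 [[  0.7275975  -13.39809634]]
side2 0.8619060516357422 0.625 -10.375
side3 0.859855592250824 0.75 -13.125
```

```bash
f(){ tr '\n' ' ' | sed 's/tcp_rot.*force/force/'; echo; }
python3 -m handwheel '[{"hand":-1,"dx":0,"dy":0,"dz":0.02,"wx":0,"wy":0,"wz":0}]'|f
python3 -m handwheel '[{"hand":-1,"dx":0,"dy":0,"dz":0.02,"wx":0,"wy":0,"wz":0},{"hand":-1,"dx":0,"dy":0,"dz":0,"wx":0,"wy":0,"wz":0}]'|f
python3 -m handwheel '[{"hand":-1,"dx":0,"dy":0,"dz":0,"wx":0,"wy":0,"wz":0},{"hand":-1,"dx":0,"dy":0,"dz":0,"wx":0,"wy":0,"wz":0}]'|f
python3 -m handwheel '[{"hand":-1,"dx":0,"dy":0,"dz":0,"wx":0,"wy":0,"wz":0},{"hand":-1,"dx":0,"dy":0,"dz":0,"wx":0,"wy":0,"wz":0}]'|f
```

```text
time_s: 9.8 position: [0.5045, -0.0681, 0.1914] force: [0.6, 1.6, 5.9] opening: 0.567 
time_s: 10.0 position: [0.5044, -0.0681, 0.1914] force: [-0.4, 1.2, 6.8] opening: 0.564 
time_s: 10.2 position: [0.5045, -0.0681, 0.1914] force: [-0.4, 2.5, 5.7] opening: 0.564 
time_s: 10.4 position: [0.5045, -0.0681, 0.1914] force: [-1.0, 1.1, 6.6] opening: 0.566
```

```bash
f(){ tr '\n' ' ' | sed 's/tcp_rot.*force/force/'; echo; }
python3 -m handwheel '[{"hand":-1,"dx":0,"dy":0,"dz":0.04,"wx":0,"wy":0,"wz":0},{"hand":-1,"dx":0,"dy":0,"dz":0,"wx":0,"wy":0,"wz":0}]'|f
python3 -m handwheel '[{"hand":-1,"dx":0,"dy":0,"dz":0.02,"wx":0,"wy":0,"wz":0},{"hand":-1,"dx":0,"dy":0,"dz":0,"wx":0,"wy":0,"wz":0}]'|f
python3 -m handwheel '[{"hand":0.2,"dx":0,"dy":0,"dz":0,"wx":0,"wy":0,"wz":0},{"hand":0.3,"dx":0,"dy":0,"dz":0,"wx":0,"wy":0,"wz":0}]'|f
python3 -m handwheel '[{"hand":0.5,"dx":0,"dy":0,"dz":0,"wx":0,"wy":0,"wz":0},{"hand":1,"dx":0,"dy":0,"dz":0,"wx":0,"wy":0,"wz":0},{"hand":1,"dx":0,"dy":0,"dz":0,"wx":0,"wy":0,"wz":0},{"hand":1,"dx":0,"dy":0,"dz":0,"wx":0,"wy":0,"wz":0}]'|f
python3 - <<'E'
from h import *
cap('side','side4')
crop('side4',310,90,390,190,6,'c_sd4')
cd=load('side0')[2];a=load('side0')[0];b=load('side4')[0]
tpl=cv2.resize(a[149:162,344:360],None,fx=8,fy=8,interpolation=cv2.INTER_CUBIC)
big=cv2.resize(b[110:170,335:370],None,fx=8,fy=8,interpolation=cv2.INTER_CUBIC)
r=cv2.matchTemplate(big,tpl,cv2.TM_CCOEFF_NORMED);_,m,_,loc=cv2.minMaxLoc(r);print(m,loc[0]/8+335-344,loc[1]/8+110-149)
E
```

```text
time_s: 10.6 position: [0.5045, -0.0681, 0.1915] force: [-0.5, 1.0, 5.7] opening: 0.564 
time_s: 10.8 position: [0.5045, -0.0681, 0.1915] force: [-0.2, 1.3, 4.7] opening: 0.565 
time_s: 11.0 position: [0.5038, -0.0681, 0.1908] force: [-0.3, 0.5, 0.2] opening: 0.617 
time_s: 11.4 position: [0.5043, -0.0681, 0.1913] force: [0.3, -0.8, -0.2] opening: 0.924 
0.8670069575309753 0.875 -13.25
```

View pics/c_sd4.png

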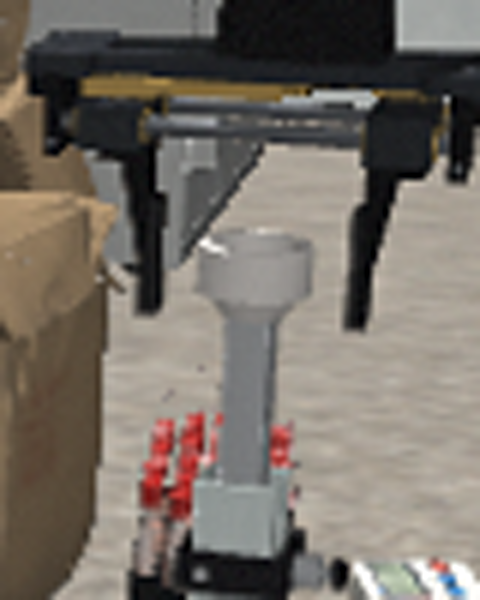

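The column holds with the fingers open, about 34.5 mm up, which matches a pawl 78.5 mm up minus 44 mm. I'll rise, head for the vial, and take a second wrist view on the way.

```bash
python3 -m handwheel '[{"hand":1,"dx":0,"dy":0,"dz":2,"wx":0,"wy":0,"wz":0},{"hand":1,"dx":0,"dy":0,"dz":3,"wx":0,"wy":0,"wz":0},{"hand":1,"dx":0,"dy":0,"dz":4,"wx":0,"wy":0,"wz":0},{"hand":1,"dx":0.5,"dy":4,"dz":1,"wx":0,"wy":0,"wz":0.13},{"hand":1,"dx":0.5,"dy":4,"dz":0,"wx":0,"wy":0,"wz":0.13},{"hand":1,"dx":1,"dy":4.5,"dz":0,"wx":0,"wy":0,"wz":0},{"hand":1,"dx":1,"dy":4.5,"dz":0,"wx":0,"wy":0,"wz":0},{"hand":1,"dx":1,"dy":4.5,"dz":0,"wx":0,"wy":0,"wz":0},{"hand":0.5,"dx":0.5,"dy":2,"dz":0,"wx":0,"wy":0,"wz":0},{"hand":0.5,"dx":0.5,"dy":0,"dz":0,"wx":0,"wy":0,"wz":0}]'
python3 -m handwheel '[{"hand":0.5,"dx":0,"dy":0,"dz":0,"wx":0,"wy":0,"wz":0},{"hand":0.5,"dx":0,"dy":0,"dz":0,"wx":0,"wy":0,"wz":0},{"hand":0.5,"dx":0,"dy":0,"dz":0,"wx":0,"wy":0,"wz":0}]'
python3 - <<'E'
from h import *
cap('wrist','wv2')
crop('wv2',160,0,480,200,2.5,'c_wv2')
E
```

```text
time_s: 12.45
position: [0.5541, 0.1698, 0.2912]
tcp_rot: [[-0.261, 0.965, -0.0], [0.965, 0.261, 0.001], [0.001, -0.0, -1.0]]
force: [0.7, -0.4, 0.2]
opening: 0.901
time_s: 12.75
position: [0.5542, 0.1655, 0.2914]
tcp_rot: [[-0.255, 0.967, -0.001], [0.967, 0.255, -0.0], [-0.0, -0.001, -1.0]]
force: [-0.1, -0.3, 0.2]
opening: 0.759
```

View pics/c_wv2.png

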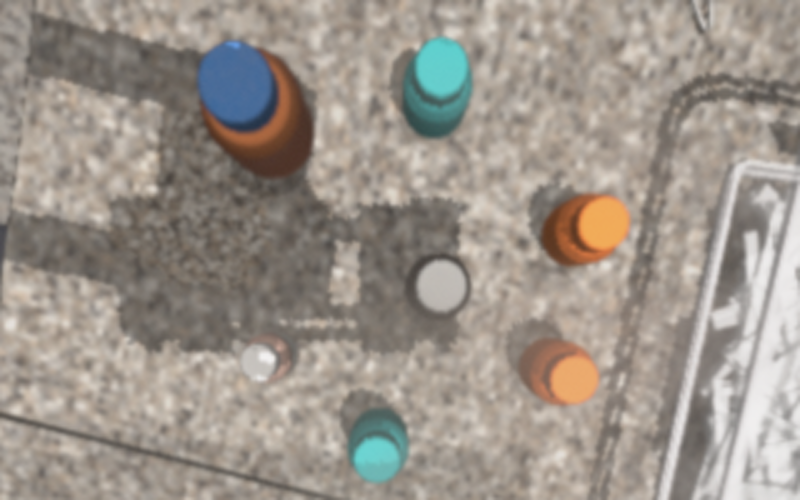

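The vial's white cap is at crop (441,287), brown at (238,85), the oranges at (602,222) and (572,377), and teal at (377,457).

```bash
python3 - <<'E'
from h import *
im,dp,c=load('wv2'); cv=load('wv1')[2]
q=lambda p:(c,p[0]/2.5+159.7,p[1]/2.5-.3)
a=q((441,287)); b=(cv,324/2.5+179.7,213/2.5-.3)
X=tri([a,b]);print('vial',X.round(4),at_height(*a,.073).round(4)); u,v=int(a[1]),int(a[2]);print(at_depth(c,u,v,dp[v,u]))
for n,p,h in [('brown',(238,85),.099),('or1',(602,222),.073),('or2',(572,377),.073),('teN',(441,68),.073),('teF',(377,457),.073),('dr',(258,362),.066)]:
    P=at_height(*q(p),h);d=(P-X)[:2];jd=np.array([np.cos(.26),np.sin(.26)]);print(n,P.round(4),'along',(d@jd).round(4),'lat',(d@[-jd[1],jd[0]]).round(4))
s=bot.read_state();print(s['position'],s['opening'])
E
```

```text
vial [0.5559 0.2434 0.0752] [0.5558 0.2432 0.073 ]
[0.55558641 0.24373927 0.07172387]
brown [0.4532 0.2977 0.099 ] along -0.0853 lat 0.0789
or1 [0.6193 0.2893 0.073 ] along 0.0731 lat 0.0281
or2 [0.628 0.219 0.073] along 0.0635 lat -0.0421
teN [0.5311 0.3313 0.073 ] along -0.0013 lat 0.0914
teF [0.5469 0.1571 0.073 ] along -0.0309 lat -0.0811
dr [0.4792 0.1866 0.066 ] along -0.0887 lat -0.0351
[0.55425828 0.16557239 0.29143326] 0.7552144008833946
```

```bash
python3 -m handwheel '[{"hand":0.5,"dx":0.15,"dy":4,"dz":-1,"wx":0,"wy":0,"wz":0},{"hand":0.5,"dx":0,"dy":3.8,"dz":-3,"wx":0,"wy":0,"wz":0},{"hand":0.5,"dx":0,"dy":0,"dz":-4.5,"wx":0,"wy":0,"wz":0},{"hand":0.5,"dx":0,"dy":0,"dz":-4.5,"wx":0,"wy":0,"wz":0},{"hand":0.5,"dx":0,"dy":0,"dz":-4,"wx":0,"wy":0,"wz":0},{"hand":0.5,"dx":0,"dy":0,"dz":-2,"wx":0,"wy":0,"wz":0},{"hand":0.5,"dx":0,"dy":0,"dz":0,"wx":0,"wy":0,"wz":0},{"hand":0.5,"dx":0,"dy":0,"dz":0,"wx":0,"wy":0,"wz":0},{"hand":0.5,"dx":0,"dy":0,"dz":0,"wx":0,"wy":0,"wz":0}]'; python3 - <<'E'
from h import *
cap('scene','scene5');crop('scene5',220,150,370,330,3.3,'c_sc5')
E
```

```text
time_s: 13.7
position: [0.5575, 0.2449, 0.1033]
tcp_rot: [[-0.256, 0.967, 0.004], [0.967, 0.256, 0.001], [-0.0, 0.004, -1.0]]
force: [0.7, -0.2, 0.3]
opening: 0.751
```

View pics/c_sc5.png

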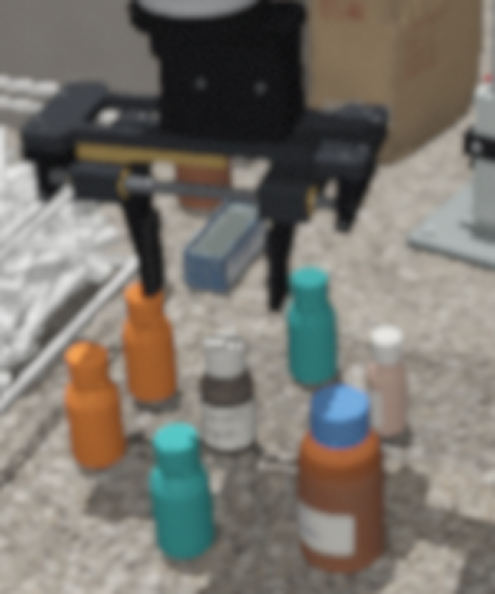

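```bash
python3 -m handwheel '[{"hand":0.5,"dx":-0.05,"dy":-0.05,"dz":-2.5,"wx":0,"wy":0,"wz":0},{"hand":0.5,"dx":0,"dy":0,"dz":-2.5,"wx":0,"wy":0,"wz":0},{"hand":0.5,"dx":0,"dy":0,"dz":-2,"wx":0,"wy":0,"wz":0},{"hand":0.5,"dx":0,"dy":0,"dz":-1.2,"wx":0,"wy":0,"wz":0},{"hand":0.5,"dx":0,"dy":0,"dz":0,"wx":0,"wy":0,"wz":0},{"hand":0.5,"dx":0,"dy":0,"dz":0,"wx":0,"wy":0,"wz":0},{"hand":0.5,"dx":0,"dy":0,"dz":0,"wx":0,"wy":0,"wz":0}]'; python3 - <<'E'
from h import *
cap('scene','scene6');crop('scene6',220,150,370,330,3.3,'c_sc6')
cap('side','side6');crop('side6',230,150,380,310,3.3,'c_sd6')
E
```

```text
time_s: 14.45
position: [0.5566, 0.2447, 0.0208]
tcp_rot: [[-0.257, 0.966, 0.003], [0.966, 0.257, 0.001], [-0.0, 0.003, -1.0]]
force: [0.2, 0.4, -0.2]
opening: 0.746
```

View pics/c_sc6.png

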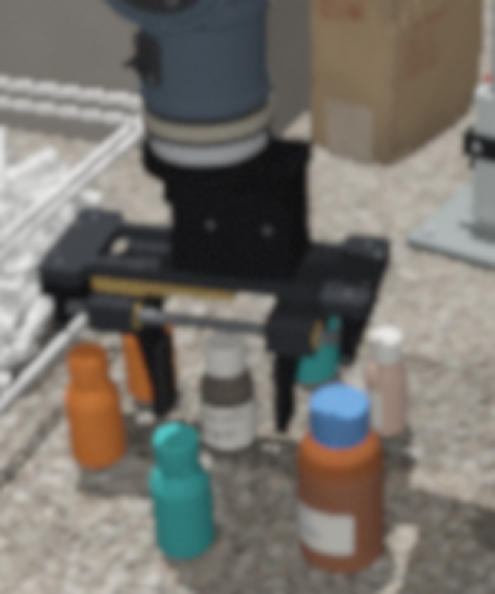

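View pics/c_sd6.png

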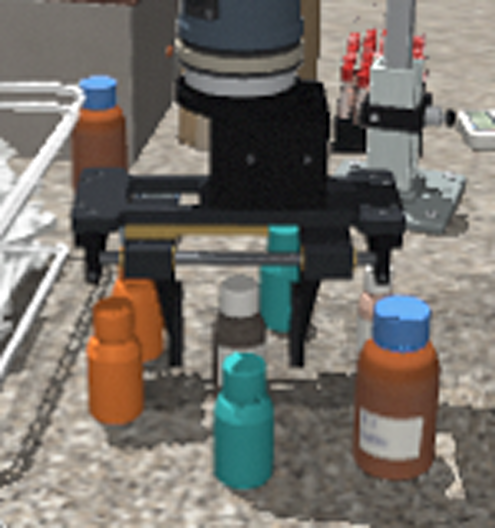

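The vial stands between the fingers and its neighbours are clear. Closing.

```bash
python3 -m handwheel '[{"hand":0.2,"dx":-0.05,"dy":-0.1,"dz":0,"wx":0,"wy":0,"wz":0},{"hand":0.0,"dx":0,"dy":0,"dz":0,"wx":0,"wy":0,"wz":0},{"hand":-0.1,"dx":0,"dy":0,"dz":0,"wx":0,"wy":0,"wz":0},{"hand":-0.2,"dx":0,"dy":0,"dz":0,"wx":0,"wy":0,"wz":0},{"hand":-0.3,"dx":0,"dy":0,"dz":0,"wx":0,"wy":0,"wz":0},{"hand":-1,"dx":0,"dy":0,"dz":0,"wx":0,"wy":0,"wz":0},{"hand":-1,"dx":0,"dy":0,"dz":0,"wx":0,"wy":0,"wz":0},{"hand":-1,"dx":0,"dy":0,"dz":0,"wx":0,"wy":0,"wz":0},{"hand":-1,"dx":0,"dy":0,"dz":0,"wx":0,"wy":0,"wz":0}]'
```

```text
time_s: 15.45
position: [0.5549, 0.2434, 0.0194]
tcp_rot: [[-0.257, 0.966, -0.0], [0.966, 0.257, 0.0], [0.0, -0.0, -1.0]]
force: [-0.2, -0.0, -1.1]
opening: 0.374
```

```bash
python3 -m handwheel '[{"hand":-1,"dx":0,"dy":0,"dz":1,"wx":0,"wy":0,"wz":0},{"hand":-1,"dx":0,"dy":0,"dz":3,"wx":0,"wy":0,"wz":0},{"hand":-1,"dx":0,"dy":0,"dz":4,"wx":0,"wy":0,"wz":0},{"hand":-1,"dx":0,"dy":0,"dz":4,"wx":0,"wy":0,"wz":0},{"hand":-1,"dx":0,"dy":0,"dz":4,"wx":0,"wy":0,"wz":0},{"hand":-1,"dx":0,"dy":0,"dz":4,"wx":0,"wy":0,"wz":0},{"hand":-1,"dx":0,"dy":0,"dz":4,"wx":0,"wy":0,"wz":0},{"hand":-1,"dx":0,"dy":0,"dz":4,"wx":0,"wy":0,"wz":0},{"hand":-1,"dx":0,"dy":0,"dz":1,"wx":0,"wy":0,"wz":0}]'
python3 -m handwheel '[{"hand":-1,"dx":-0.3,"dy":-2,"dz":0,"wx":0,"wy":0,"wz":0},{"hand":-1,"dx":-0.7,"dy":-4,"dz":0,"wx":0,"wy":0,"wz":0},{"hand":-1,"dx":-0.7,"dy":-4,"dz":0,"wx":0,"wy":0,"wz":0},{"hand":-1,"dx":-0.7,"dy":-4,"dz":0,"wx":0,"wy":0,"wz":0},{"hand":-1,"dx":-0.7,"dy":-4,"dz":0,"wx":0,"wy":0,"wz":0},{"hand":-1,"dx":0,"dy":0,"dz":0,"wx":0,"wy":0,"wz":0},{"hand":-1,"dx":0,"dy":0,"dz":0,"wx":0,"wy":0,"wz":0},{"hand":-1,"dx":0,"dy":0,"dz":0,"wx":0,"wy":0,"wz":0}]'
python3 - <<'E'
from h import *
cap('wrist','wv7');cap('side','side7');crop('side7',240,0,400,220,2.7,'c_sd7')
E
```

```text
time_s: 16.35
position: [0.5571, 0.244, 0.3157]
tcp_rot: [[-0.257, 0.966, 0.011], [0.966, 0.257, 0.003], [-0.0, 0.011, -1.0]]
force: [1.4, 0.3, -0.8]
opening: 0.371
time_s: 17.15
position: [0.5237, 0.0642, 0.3091]
tcp_rot: [[-0.258, 0.966, -0.001], [0.966, 0.258, 0.001], [0.001, -0.0, -1.0]]
force: [-0.1, -0.2, -0.5]
opening: 0.371
```

View pics/wv7.png

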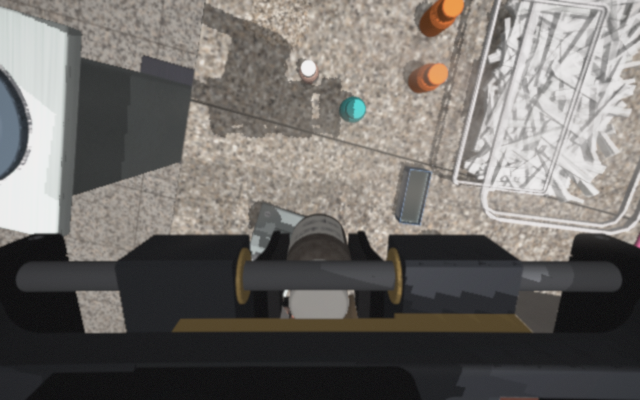

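View pics/c_sd7.png

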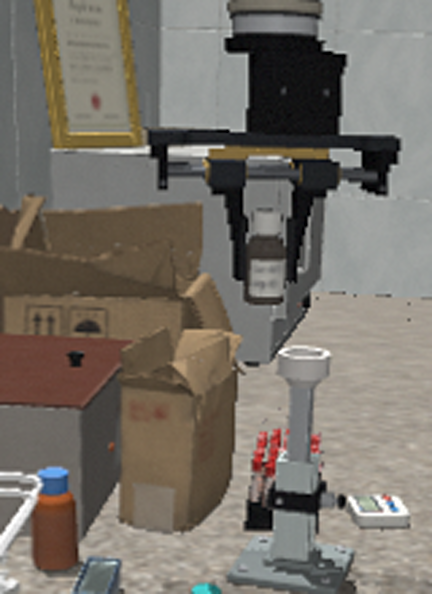

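```bash
python3 -m handwheel '[{"hand":-1,"dx":-0.6,"dy":-4,"dz":0,"wx":0,"wy":0,"wz":0},{"hand":-1,"dx":-0.6,"dy":-4,"dz":0,"wx":0,"wy":0,"wz":0},{"hand":-1,"dx":-0.5,"dy":-3.3,"dz":0,"wx":0,"wy":0,"wz":0},{"hand":-1,"dx":-0.2,"dy":-2,"dz":0,"wx":0,"wy":0,"wz":0},{"hand":-1,"dx":0,"dy":0,"dz":-1.5,"wx":0,"wy":0,"wz":0},{"hand":-1,"dx":0,"dy":0,"dz":-2,"wx":0,"wy":0,"wz":0},{"hand":-1,"dx":0,"dy":0,"dz":0,"wx":0,"wy":0,"wz":0},{"hand":-1,"dx":0,"dy":0,"dz":0,"wx":0,"wy":0,"wz":0},{"hand":-1,"dx":0,"dy":0,"dz":0,"wx":0,"wy":0,"wz":0},{"hand":-1,"dx":0,"dy":0,"dz":0,"wx":0,"wy":0,"wz":0}]'
python3 - <<'E'
from h import *
print(bot.read_state()['position'])
cap('side','side8');crop('side8',310,70,390,170,6,'c_sd8')
cap('scene','scene8');crop('scene8',330,80,420,180,6,'c_sc8')
print(bot.read_state()['position'])
E
```

```text
time_s: 18.25
position: [0.5056, -0.0694, 0.2754]
tcp_rot: [[-0.258, 0.966, 0.002], [0.966, 0.258, -0.001], [-0.001, 0.002, -1.0]]
force: [-0.5, 0.2, -0.7]
opening: 0.374
[ 0.50562244 -0.06936332  0.2753537 ]
[ 0.50537131 -0.06948834  0.27513507]
```

View pics/c_sd8.png

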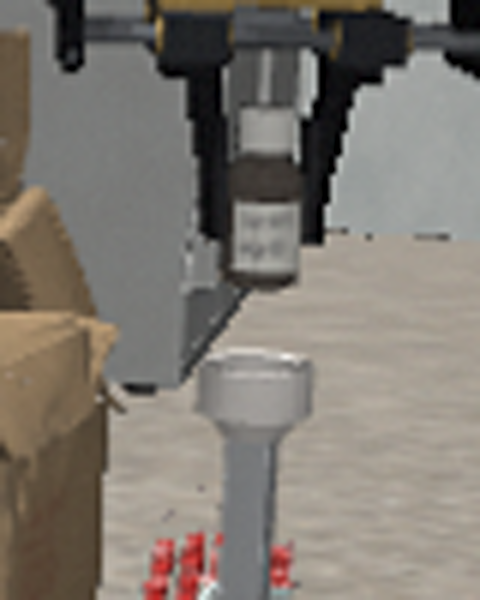

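View pics/c_sc8.png

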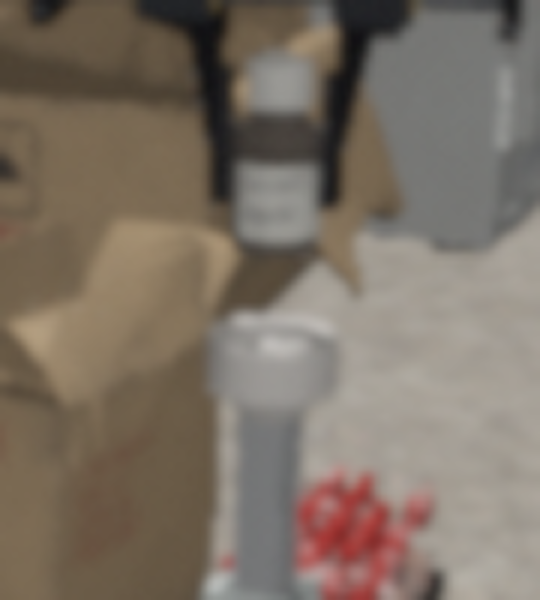

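```bash
f(){ tr '\n' ' ' | sed 's/tcp_rot.*force/force/'; echo; }
python3 -m handwheel '[{"hand":-1,"dx":-0.04,"dy":0.06,"dz":-1.5,"wx":0,"wy":0,"wz":0},{"hand":-1,"dx":0,"dy":0,"dz":-1,"wx":0,"wy":0,"wz":0},{"hand":-1,"dx":0,"dy":0,"dz":-0.5,"wx":0,"wy":0,"wz":0},{"hand":-1,"dx":0,"dy":0,"dz":0,"wx":0,"wy":0,"wz":0},{"hand":-1,"dx":0,"dy":0,"dz":0,"wx":0,"wy":0,"wz":0},{"hand":-1,"dx":0,"dy":0,"dz":0,"wx":0,"wy":0,"wz":0},{"hand":-1,"dx":0,"dy":0,"dz":0,"wx":0,"wy":0,"wz":0}]' | f
python3 - <<'E'
from h import *
cap('side','side9');crop('side9',310,70,390,170,6,'c_sd9')
cap('scene','scene9');crop('scene9',330,80,420,180,6,'c_sc9')
print(bot.read_state()['position'])
E
```

```text
time_s: 19.05 position: [0.5048, -0.0691, 0.2448] force: [-0.3, 0.3, -0.1] opening: 0.368 
[ 0.50470999 -0.06908416  0.24473267]
```

View pics/c_sd9.png

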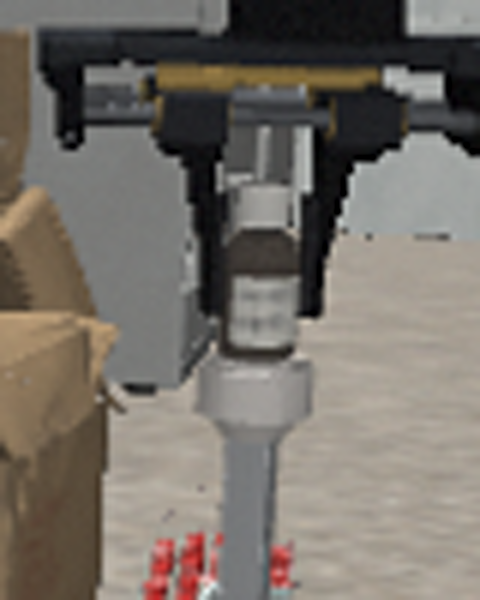

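View pics/c_sc9.png

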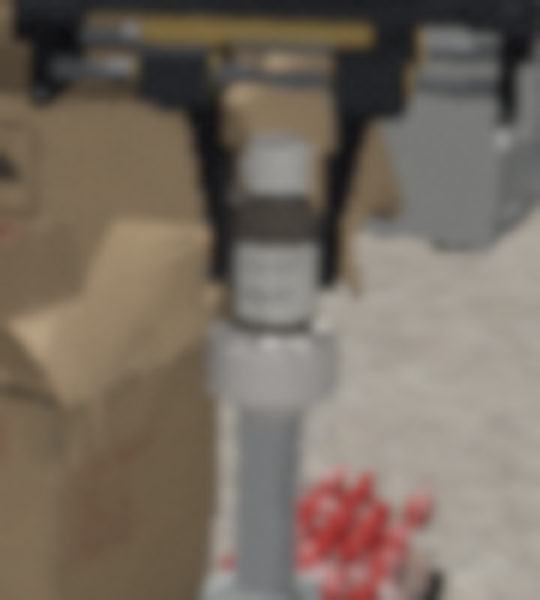

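```bash
f(){ tr '\n' ' ' | sed 's/tcp_rot.*force/force/'; echo; }
python3 -m handwheel '[{"hand":-1,"dx":0.05,"dy":0,"dz":-0.3,"wx":0,"wy":0,"wz":0},{"hand":-1,"dx":0,"dy":0,"dz":0,"wx":0,"wy":0,"wz":0}]' | f
python3 -m handwheel '[{"hand":-1,"dx":0,"dy":0,"dz":-0.2,"wx":0,"wy":0,"wz":0},{"hand":-1,"dx":0,"dy":0,"dz":0,"wx":0,"wy":0,"wz":0}]' | f
python3 -m handwheel '[{"hand":-1,"dx":0,"dy":0,"dz":-0.2,"wx":0,"wy":0,"wz":0},{"hand":-1,"dx":0,"dy":0,"dz":0,"wx":0,"wy":0,"wz":0}]' | f
```

```text
time_s: 19.35 position: [0.5048, -0.0689, 0.2411] force: [-0.1, 0.4, -0.7] opening: 0.373 
time_s: 19.55 position: [0.5048, -0.0689, 0.2391] force: [0.5, -0.2, 0.4] opening: 0.375 
time_s: 19.75 position: [0.5048, -0.0689, 0.2371] force: [-0.5, 0.3, -0.3] opening: 0.371
```

```bash
f(){ tr '\n' ' ' | sed 's/tcp_rot.*force/force/'; echo; }
python3 -m handwheel '[{"hand":-1,"dx":0,"dy":0,"dz":-0.2,"wx":0,"wy":0,"wz":0},{"hand":-1,"dx":0,"dy":0,"dz":0,"wx":0,"wy":0,"wz":0}]' | f
python3 -m handwheel '[{"hand":-1,"dx":0,"dy":0,"dz":-0.1,"wx":0,"wy":0,"wz":0},{"hand":-1,"dx":0,"dy":0,"dz":0,"wx":0,"wy":0,"wz":0}]' | f
python3 -m handwheel '[{"hand":-1,"dx":0,"dy":0,"dz":-0.05,"wx":0,"wy":0,"wz":0},{"hand":-1,"dx":0,"dy":0,"dz":0,"wx":0,"wy":0,"wz":0}]' | f
```

```text
time_s: 19.95 position: [0.5048, -0.0689, 0.2351] force: [-0.1, 0.0, -0.9] opening: 0.371 
time_s: 20.15 position: [0.5049, -0.069, 0.2343] force: [-0.2, -0.6, -0.4] opening: 0.37 
time_s: 20.35 position: [0.505, -0.069, 0.2339] force: [0.6, 0.5, -0.4] opening: 0.368
```

```bash
f(){ tr '\n' ' ' | sed 's/tcp_rot.*force/force/'; echo; }
python3 -m handwheel '[{"hand":-1,"dx":0,"dy":0,"dz":-0.05,"wx":0,"wy":0,"wz":0},{"hand":-1,"dx":0,"dy":0,"dz":0,"wx":0,"wy":0,"wz":0}]' | f
python3 -m handwheel '[{"hand":-1,"dx":0,"dy":0,"dz":-0.05,"wx":0,"wy":0,"wz":0},{"hand":-1,"dx":0,"dy":0,"dz":0,"wx":0,"wy":0,"wz":0}]' | f
```

```text
time_s: 20.55 position: [0.5051, -0.069, 0.2336] force: [-0.1, 1.3, 1.0] opening: 0.369 
time_s: 20.75 position: [0.5051, -0.069, 0.2334] force: [-0.5, 1.3, 5.0] opening: 0.371
```

```bash
python3 -m handwheel '[{"hand":-0.2,"dx":0,"dy":0,"dz":0.03,"wx":0,"wy":0,"wz":0},{"hand":-0.1,"dx":0,"dy":0,"dz":0,"wx":0,"wy":0,"wz":0},{"hand":0.1,"dx":0,"dy":0,"dz":0,"wx":0,"wy":0,"wz":0},{"hand":0.5,"dx":0,"dy":0,"dz":0,"wx":0,"wy":0,"wz":0},{"hand":0.8,"dx":0,"dy":0,"dz":0,"wx":0,"wy":0,"wz":0},{"hand":0.8,"dx":0,"dy":0,"dz":0,"wx":0,"wy":0,"wz":0}]'
python3 - <<'E'
from h import *
cap('side','side10');crop('side10',310,70,390,170,6,'c_sd10')
E
```

```text
time_s: 21.35
position: [0.505, -0.069, 0.2331]
tcp_rot: [[-0.257, 0.966, -0.0], [0.966, 0.257, 0.0], [0.0, -0.0, -1.0]]
force: [-1.0, -0.1, 0.2]
opening: 0.726
```

View pics/c_sd10.png

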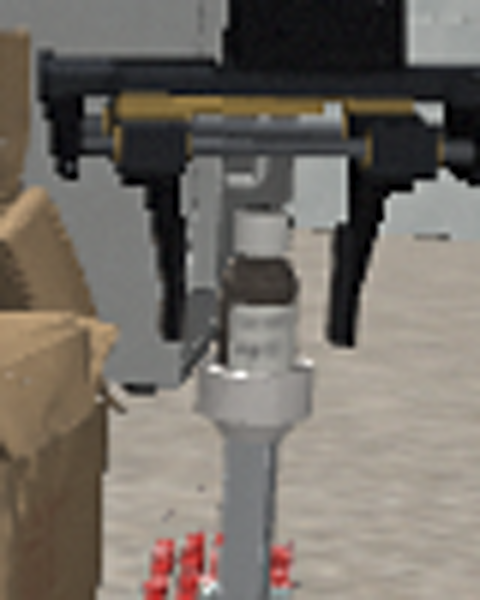

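The vial stands upright in the cup, with its cap at crop (263,235) and the rim at 370, and the fingers are clear. I'll retreat straight up and check again.

```bash
python3 -m handwheel '[{"hand":0.9,"dx":0,"dy":0,"dz":1,"wx":0,"wy":0,"wz":0},{"hand":0.9,"dx":0,"dy":0,"dz":3,"wx":0,"wy":0,"wz":0},{"hand":0.9,"dx":0,"dy":0,"dz":3,"wx":0,"wy":0,"wz":0},{"hand":0.9,"dx":0,"dy":0,"dz":3,"wx":0,"wy":0,"wz":0},{"hand":0.9,"dx":0,"dy":-2,"dz":2,"wx":0,"wy":0,"wz":0},{"hand":0.9,"dx":0,"dy":-4,"dz":0,"wx":0,"wy":0,"wz":0},{"hand":0.9,"dx":0,"dy":-4,"dz":0,"wx":0,"wy":0,"wz":0},{"hand":0.9,"dx":0,"dy":0,"dz":0,"wx":0,"wy":0,"wz":0},{"hand":0.9,"dx":0,"dy":0,"dz":0,"wx":0,"wy":0,"wz":0},{"hand":0.9,"dx":0,"dy":0,"dz":0,"wx":0,"wy":0,"wz":0}]'
python3 - <<'E'
from h import *
cap('side','side11');im=load('side11')[0]
crop('side11',230,90,410,310,2.7,'c_sd11')
im,dp,c=cap('wrist','w11')
a=load('side0')[0];b=load('side11')[0]
tpl=cv2.resize(a[149:162,344:360],None,fx=8,fy=8,interpolation=cv2.INTER_CUBIC)
big=cv2.resize(b[110:170,335:370],None,fx=8,fy=8,interpolation=cv2.INTER_CUBIC)
r=cv2.matchTemplate(big,tpl,cv2.TM_CCOEFF_NORMED);_,m,_,loc=cv2.minMaxLoc(r);print(m,loc[1]/8+110-149)
E
```

```text
time_s: 22.4
position: [0.5048, -0.1682, 0.3534]
tcp_rot: [[-0.257, 0.966, -0.0], [0.966, 0.257, 0.001], [0.001, 0.0, -1.0]]
force: [0.5, -1.2, -0.8]
opening: 0.948
0.8631369471549988 -13.25
```

View pics/c_sd11.png

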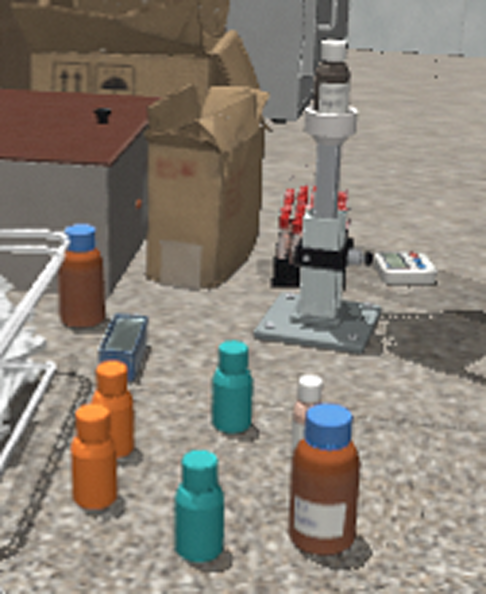

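View pics/w11.png

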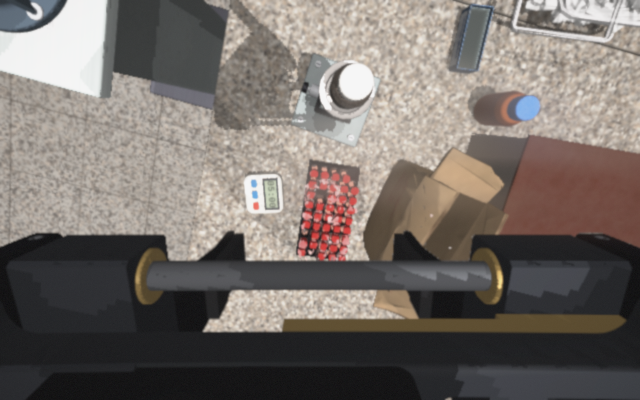

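```bash
python3 - <<'E'
from h import *
im,dp,c=load('w11')
print([at_depth(c,u,v,dp[v,u]).round(4).tolist() for u,v in [(356,82),(345,112),(335,108),(325,98),(350,113)]])
hand_in(); print('handed in')
E
```

```text
[[0.5061, -0.0693, 0.2861], [0.5091, -0.0878, 0.2214], [0.4997, -0.0866, 0.2152], [0.4885, -0.081, 0.2236], [0.5136, -0.0875, 0.2223]]
the job is handed in; nothing more can be done
handed in
```

I raised the cup four clicks, let the column down until it rested on the pawl, and let go. Then I stood the dark vial upright in the raised cup, backed off and handed in at about 22.5 s of the 72 s allowed.

**Clicks:** I counted four force drops about 10 mm apart on the way up. On the way down, the column came to rest on the pawl. The downward push peaked at about 15 N before I eased it off and opened the fingers.

**Height:** After release the cup stayed about 34.5 mm up. The rim's depth reading was 0.221–0.224 m. That fits a collar seen about 78.5 mm up, less the 44 mm to the fourth tooth.

**Disagreement:** The force drops came 1–2 mm lower than this resting height (about 33 mm of lift at the fourth). I put this down to slip or give in the grip. It is too small to be a whole 10 mm tooth.

**Vial:** It went into the cup without side force and touched the floor where expected. In the last pictures it stands upright and released. Its cap top read 0.286 m, about what the raised floor plus the vial's height gives.

**Other bottles:** In the final picture the dropper, the brown bottle and the orange and turquoise look-alikes stand upright where they were. I judged this by eye.

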